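# Fill the kit jar through the funnel and hold the emptied scoop over the tag reader

## Task

Pick up the white scoop and tip all five valve balls out of it through the funnel into the jar. Then carry the emptied scoop over the rack of standing pipes without touching them, and hold it about 2 cm above the plate of the tag reader: level, centred, its length along the plate's, not touching the reader. Finish while still holding it there; leave the other things on the bench where they are.

Things in the scene. Friction and masses are not known exactly. Their poses are not given: they have to be found in the camera images.
- scoop: White plastic scoop, 116 long (x) x 60 wide (y), about 140 g empty, open on top, walls 48 high, back wall at +x. Origin: centre of its underside; z up. Floor 3 thick, flat from x=-13 to +58; from x=-13 towards -x it rises as a 24 degree ramp to the open pouring lip. The balls roll out once the lip end is tipped down more than about 30 degrees; 50 degrees empties it.
- handle (a point): Grasp point of the scoop's handle, at x=+10, y=0, z=75 in the scoop's frame, same axes. The handle is an upright fin over the scoop's open top: 16 thick (y), 56 long (x, from -28 to +28 of this point), from 25 below to 17 above this point; cross straps up to 24 below it. Pinch it across its thickness.
- lip (a point): Middle of the scoop's pouring lip, at x=-58, y=0, z=20 in the scoop's frame, same axes; the lip is 60 wide (52 inside).
- ball0: Dark steel valve ball, 16 diameter, 17 g, at the start loose on the scoop's floor. Origin at its centre.
- ball1: Dark steel valve ball, 16 diameter, 17 g, at the start loose on the scoop's floor. Origin at its centre.
- ball2: Dark steel valve ball, 16 diameter, 17 g, at the start loose on the scoop's floor. Origin at its centre.
- ball3: Dark steel valve ball, 16 diameter, 17 g, at the start loose on the scoop's floor. Origin at its centre.
- ball4: Dark steel valve ball, 16 diameter, 17 g, at the start loose on the scoop's floor. Origin at its centre.
- station: Fixed filling station on a steel base plate (200 x 130 x 12): a clear jar (60 outer diameter, 52 inner, rim at height 102) with a wide grey funnel fixed above it, carried by a short post on the +x side (100 from the jar's axis, 140 high). Origin on the jar's axis at table level. Rigid, does not move.
- funnel (a point): Centre of the funnel's mouth, at the height of its rim, 160 above the table. Mouth 154 outer diameter, 148 inner; the cone narrows to a 42 wide spout opening into the jar. z up.
- jar_floor (a point): Centre of the jar's inner floor, 16 above the table.
- rack: Fixed wooden rack, 340 long (x) x 50 wide (y) x 30 high, with a row of seven standing pipe offcuts 32 in diameter, their tops 120 to 150 above the table. It stands between the filling station and the tag reader. Origin: centre of its underside.
- reader: Fixed grey tag reader, a flat box, 146 (x) x 88 (y) x 26 high, with a white plate 116 x 60 on top, the same outline as the scoop. Origin: centre of its underside.
- plate (a point): Centre of the reader plate's upper face, 28 above the table; x along the plate's long side, z up.
- tape: Bystander, loose: roll of packing tape lying flat, 90 dia x 40 high. Origin at its underside, centre.
- coupling: Bystander, loose: grey pipe coupling standing on end, 48 dia x 45 high. Origin at its underside, centre.
- cups: Bystander, loose: stack of nested plastic cups, 76 dia x 119 high. Origin at its underside, centre.
- carton: Bystander, loose: small cardboard carton 60 x 100 x 60 high. Origin at its underside, centre.
- elbow: Bystander, loose: grey pipe elbow lying flat, two 50 legs, 38 high. Origin at its underside, where the two legs meet.
- glue: Bystander, loose: closed jar 56 dia x 130 high. Origin at its underside, centre.
There are look-alikes about, which are no part of the job. What is shaped like the station but turquoise is not meant. What is shaped like the reader but orange is not meant.

How it is judged:
By the outcome, as a careful person would: the job done as asked, in the order asked, and still so for the second after the job is handed in, while the arm keeps its last pose, push and grip.
It also fails if it takes over 58 s, if anything falls off the work surface, if the arm or the gripper's body presses on something with over 40 N, if the wrist force passes 120 N, or if a joint passes its speed limit or range.

## Robot

A 6-joint arm with a two-finger parallel gripper is mounted at the origin on the work surface. World frame = base frame: x ahead of the robot, y to its left, z up, the work surface at z = 0. Lengths are in m, angles in degrees, forces in N, time in s.
With the tool pointing down it reaches from about 0.35 to 0.875 m from the base axis. Payload 4.2 kg.
Tool frame: the origin (TCP) lies at the very end of the fingers, on their centre line; the grasp point (between the pads) lies 19 mm behind it (r.hold_point_z is the distance from the TCP to the grasp point, in m); z points along the fingers, y is the direction in which the jaws open and shut (so a half turn about z gives the same grasp; the last joint's range is limited). The gripper opens to 87 mm and grips with 3 to 60 N. Pads are 19 mm wide; open, the fingers measure 117 mm over their backs; the gripper's body (75 mm by 190 mm) begins 51 mm behind the grasp point.
Start: joints at [-53.365, 22.042, 0.453, 0, -68.411, -14.817], TCP at [0.232, -0.58, 0.223] pointing down, gripper open.
Joint ranges: [-179.83, 179.83], [-69.29, 118.12], [-61.27, 80.66], [-181.25, 117.63], [-171.15, -9.14], [-177.46, 177.46]. Speed limits (degrees/s): [159.86, 159.86, 180, 180, 180, 180].

## Interface

Orientations are given as a 3x3 rotation matrix whose columns are the frame's x, y, z axes.
In Python, from station import r, cams, ticket gives the robot as it stands.
- The arm moves only by the tool drive_tool, never from a script. Its argument "deltas" is a list of rows, each an object of numbers: "dx", "dy", "dz": the shift along the tool's x, y, z in m; "wx", "wy", "wz": the turn, a rotation vector about the tool's x, y, z in degrees. A call has 1 to 20 rows; each row is the pose to reach, as a shift and turn from the pose commanded when the call began, along the tool's axes at that moment; what a row does not reach only later rows make up. A row lasts 1/10 s, in which the tool goes at most 50 mm and 8.59 degrees, less where a joint would pass 70% of its speed; a pose out of reach is approached as far as the arm can. A call with a gripper value outside its range is refused whole. "gripper" is the opening, from 0 (shut) to 1 (fully open), set as the call begins (left out, the last holds). The fingers move at their own pace and stop on an object; the grip force is fixed at half the most. Time passes only in rows, so rows that repeat a pose let the fingers close. It gives the time, the measured TCP pose, the force and the opening at its end, in the units of the state.
- r.sense(): the state, without advancing time (a new reading comes with each control period).
- cams.capture(name): name is "side" or "top"; returns the picture (480x640x3 uint8, red, green, blue); there is no depth.
- cams.camera_model(name): a dict with "intrinsics" (3x3 intrinsics, pixels), "extrinsics" (4x4, takes a point from world to camera coordinates). Camera axes: x right, y down, z forward; pixel columns grow to the right and rows downward; lengths in m; the calibration is good to about 2 mm. A picture is of the moment at which its call begins. camera_model takes no time and is no camera call.
- ticket.finish_job(): hands the job in, once; it reports no verdict.
The state is a dict: "time_s": time; "joints": joint angles; "joint_velocities": joint speeds; "effort": joint torques, N m; "tcp_pos": TCP position; "ee_rot": TCP orientation; "wrist_force": force on the tool from outside, world axes, zero at the start; "moment": the same for the moment, N m; "gripper_width": opening from 0.0 (shut) to 1.0 (fully open).
Only numpy, scipy, OpenCV 4.12 (cv2) and the standard library are available. Lean on these libraries where they do the work, as an engineer would, in place of code of your own. Each camera call takes 0.05 s, during which the arm holds its last target.

## Working session

There is one attempt and no reset: what is moved stays moved. The work goes in short steps, Python scripts to look and compute and a tool call to move; the robot and the scene stay as the last step left them, time stands still between calls to the robot, and variables do not carry over. Pictures are saved under pics/ and viewed, and the job is handed in when it is done.

Besides the shell and the picture viewer there is one more tool, called after "Emit:" by a JSON object that holds its "method" and its "body". drive_tool: Moves the arm, as the interface text tells. Its arguments: {"type":"object","properties":{"deltas":{"type":"array","items":{"type":"object","properties":{"dx":{"type":"number"},"dy":{"type":"number"},"dz":{"type":"number"},"wx":{"type":"number"},"wy":{"type":"number"},"wz":{"type":"number"}}}},"gripper":{"type":"number"}},"required":["deltas"]}

```bash
ls; mkdir -p pics
python3 - <<'E'
from station import r,cams,ticket
import cv2
for n in("side","top"):
    im=cams.capture(n); cv2.imwrite(f"pics/{n}0.png",im[:,:,::-1])
    m=cams.camera_model(n); print(n,m["intrinsics"],m["extrinsics"])
s=r.sense();print(s["time_s"],s["tcp_pos"],s["ee_rot"],r.hold_point_z)
E
```

```text
pics
side [[435.41142896   0.         319.94516805]
 [  0.         435.41142896 236.76276472]
 [  0.           0.           1.        ]] [[-0.83692411 -0.54731081  0.00298413  0.37878671]
 [-0.41453928  0.63031668 -0.6563978   0.32804504]
 [ 0.35737266 -0.55059219 -0.75440906  0.9648076 ]
 [ 0.          0.          0.          1.        ]]
top [[560.37225539   0.         314.89280417]
 [  0.         560.37225539 240.99964418]
 [  0.           0.           1.        ]] [[-0.0506241  -0.99871396  0.00276223 -0.04017679]
 [-0.97902571  0.04907922 -0.19773694  0.48966813]
 [ 0.19734708 -0.01271455 -0.98025123  1.6583156 ]
 [ 0.          0.          0.          1.        ]]
0.1 [ 0.23211217 -0.57973992  0.22159029] [[-9.28440510e-01 -3.71480234e-01 -8.09505215e-04]
 [-3.71481102e-01  9.28438869e-01  1.74843274e-03]
 [ 1.02067901e-04  1.92403168e-03 -9.99998144e-01]] 0.0187
```

View pics/side0.png

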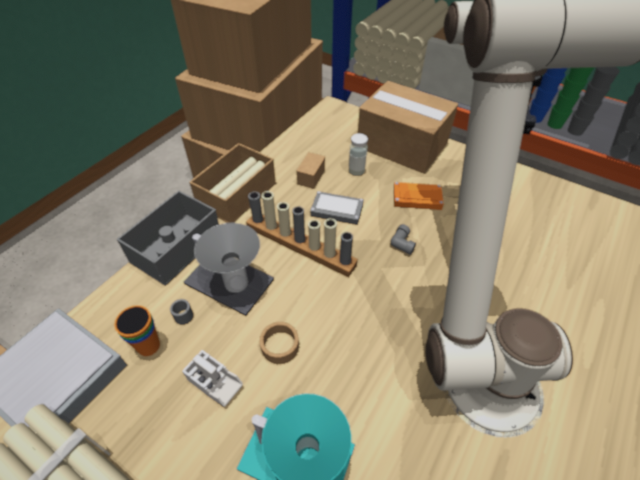

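View pics/top0.png

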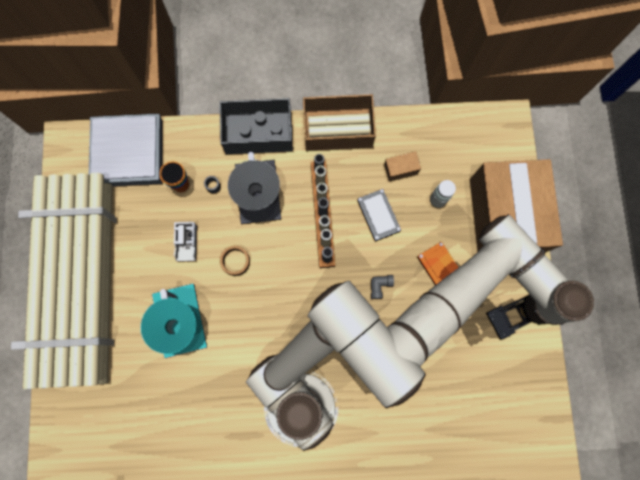

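The side view shows the scoop at about (213,378), the grey funnel at (227,250), the rack at (300,240) and the reader at (337,207). In the top view they are at (185,241), (255,187), (323,212) and (379,214). I'll zoom in on each.

Run:
```python
import cv2,numpy as np
t=cv2.imread("pics/top0.png");s=cv2.imread("pics/side0.png")
def z(i,x0,y0,w,h,k):return cv2.resize(i[y0:y0+h,x0:x0+w],None,fx=k,fy=k,interpolation=cv2.INTER_CUBIC)
cv2.imwrite("pics/c1.png",np.hstack([z(t,160,210,50,60,8),z(s,175,340,50*4//3-16+17,60,8)[:, :400]]))
cv2.imwrite("pics/c2.png",np.hstack([z(t,220,140,200,140,3.5)]))
cv2.imwrite("pics/c3.png",z(s,180,170,200,150,4))
cv2.imwrite("pics/c4.png",z(s,178,345,70,65,9))
```

```text
(no output)
```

View pics/c1.png

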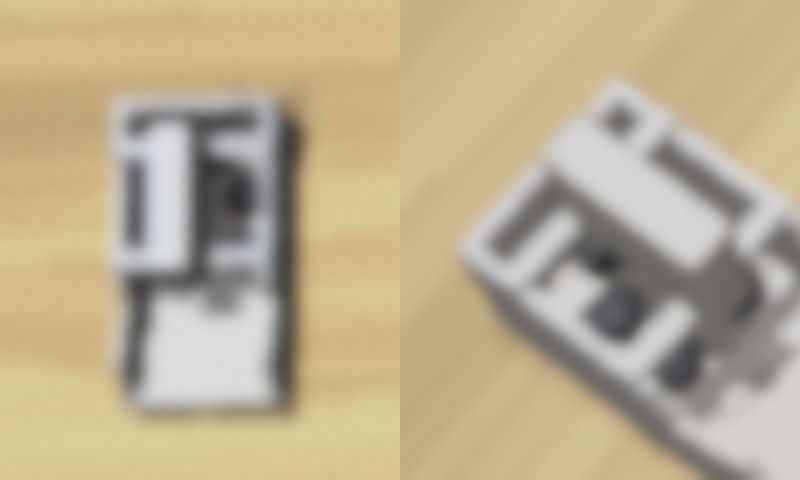

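View pics/c2.png

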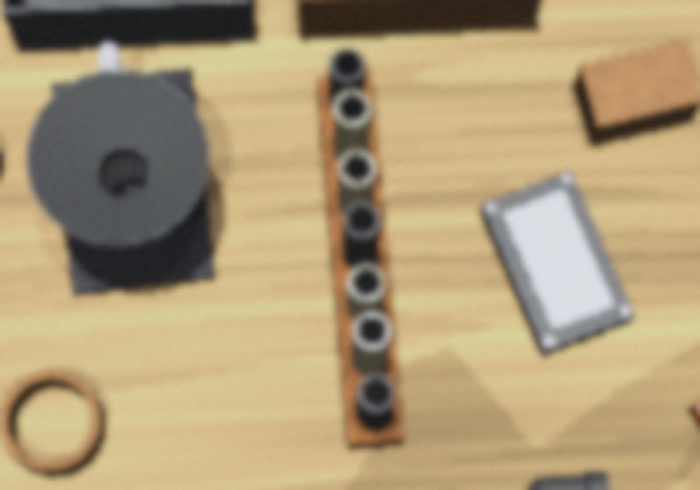

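View pics/c4.png

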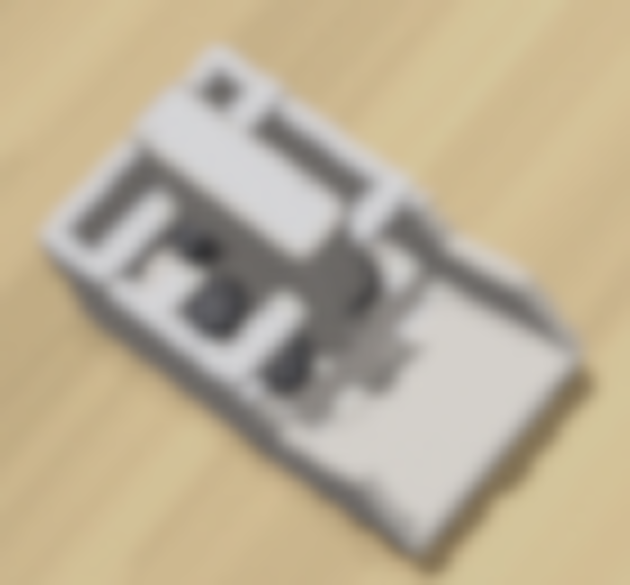

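View pics/c3.png

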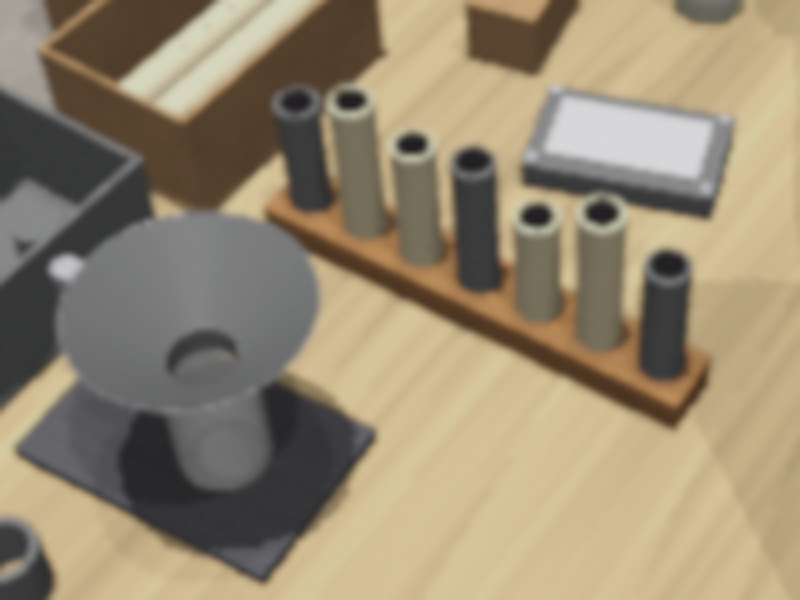

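```bash
cat > h.py <<'E'
import numpy as np,cv2,json
from station import r,cams,ticket
M={n:cams.camera_model(n) for n in("side","top")}
def ray(n,p):
    K=np.array(M[n]["intrinsics"]);E=np.array(M[n]["extrinsics"]);R=E[:3,:3];t=E[:3,3]
    return -R.T@t, R.T@np.linalg.solve(K,[p[0],p[1],1])
def onz(n,p,z):
    o,d=ray(n,p);return o+d*(z-o[2])/d[2]
def tri(ps,pt):
    a,d=ray("side",ps);b,e=ray("top",pt)
    s=np.linalg.lstsq(np.c_[d,-e],b-a,rcond=None)[0]
    P,Q=a+s[0]*d,b+s[1]*e
    return (P+Q)/2,np.linalg.norm(P-Q)
def proj(n,X):
    K=np.array(M[n]["intrinsics"]);E=np.array(M[n]["extrinsics"])
    q=K@(E[:3,:3]@np.array(X)+E[:3,3]);return q[:2]/q[2]
E
python3 - <<'E'
from h import *
np.set_printoptions(precision=4,suppress=True)
t=lambda x,y:(160+(x)/8-.44,210+y/8-.44)
s=lambda x,y:(178+x/9-.44,345+y/9-.44)
print("rim top",[onz("top",t(*p),.048) for p in[(113,97),(278,97)]])
print("lip top",[onz("top",t(*p),.02) for p in[(130,408),(277,405)]])
print("handle top",[onz("top",t(*p),.092) for p in[(148,120),(188,120),(188,270),(148,270)]])
print("side rim back",[onz("side",s(*p),.048) for p in[(45,238),(218,48)]])
print("side lip",[onz("side",s(*p),.02) for p in[(425,550),(582,360)]])
print("side handle",[onz("side",s(*p),.092) for p in[(138,132),(170,88),(342,212),(310,258)]])
# funnel rim, plate masks
T=cv2.imread("pics/top0.png");S=cv2.imread("pics/side0.png")
def u(x,y):return (220+x/3.5-.36,140+y/3.5-.36)
v=lambda x,y:(180+x/4-.375,170+y/4-.375)
print("funnel",onz("top",u(118,159),.16),onz("top",u(28,157),.16),onz("top",u(208,160),.16),onz("side",v(58,305),.16),onz("side",v(320,295),.16))
for n,I,box,k in(("top",T,(350,180,60,70),1),("side",S,(305,185,65,45),1)):
    x,y,w,h=box;c=I[y:y+h,x:x+w];hsv=cv2.cvtColor(c,cv2.COLOR_BGR2HSV)
    m=((hsv[...,2]>185)&(hsv[...,1]<35)).astype(np.uint8)
    m=cv2.morphologyEx(m,cv2.MORPH_OPEN,np.ones((3,3)))
    cs=max(cv2.findContours(m,0,2)[0],key=cv2.contourArea)
    q=(cs.reshape(-1,2)+[x,y]).astype(np.float32)
    P=np.array([onz(n,p,.028)[:2] for p in q],np.float32)
    print(n,"plate",cv2.contourArea(q),cv2.minAreaRect(P))
E
```

```text
rim top [array([0.5693, 0.3648, 0.048 ]), array([0.5661, 0.3016, 0.048 ])]
lip top [array([0.453 , 0.3652, 0.02  ]), array([0.4513, 0.3088, 0.02  ])]
handle top [array([0.5488, 0.341 , 0.092 ]), array([0.548 , 0.3261, 0.092 ]), array([0.4909, 0.3264, 0.092 ]), array([0.4917, 0.3412, 0.092 ])]
side rim back [array([0.569 , 0.3604, 0.048 ]), array([0.5687, 0.3016, 0.048 ])]
side lip [array([0.4547, 0.3615, 0.02  ]), array([0.4534, 0.3064, 0.02  ])]
side handle [array([0.5468, 0.3386, 0.092 ]), array([0.5483, 0.3265, 0.092 ]), array([0.4943, 0.3273, 0.092 ]), array([0.493 , 0.3395, 0.092 ])]
funnel [0.639  0.1066 0.16  ] [0.6444 0.1811 0.16  ] [0.6344 0.0322 0.16  ] [0.7088 0.1461 0.16  ] [0.5858 0.0561 0.16  ]
top plate 636.5 ((0.5681793093681335, -0.2685820162296295), (0.11605802178382874, 0.06082738935947418), 19.16376304626465)
side plate 495.0 ((0.5708534717559814, -0.27244096994400024), (0.11566971242427826, 0.0594770647585392), 18.993396759033203)
```

```bash
cat >> h.py <<'E'
from scipy.spatial.transform import Rotation as Ro
F=np.diag([-1.,1,-1])
def tgt(o,yaw,tip=0,ref=(0,0,0)):
    """tool pose such that scoop point ref (m, scoop frame) is at o; tip>0 = lip down"""
    R=(Ro.from_euler('z',yaw,degrees=True)*Ro.from_euler('y',-tip,degrees=True)).as_matrix()
    return np.array(o)+R@(np.array([.010,0,.0563])-np.array(ref)),R@F
def delta(p,R):
    s=r.sense();R0=np.array(s["ee_rot"]);p0=np.array(s["tcp_pos"])
    return np.r_[R0.T@(p-p0),Ro.from_matrix(R0.T@R).as_rotvec(degrees=True)]
def show(*a):print(np.round(np.r_[delta(*a)[:3]],4),np.round(delta(*a)[3:],2))
LIP=(-.058,0,.020)
E
python3 - <<'E'
from h import *
np.set_printoptions(precision=4,suppress=True)
v=lambda x,y:(180+x/4-.375,170+y/4-.375)
u=lambda x,y:(220+x/3.5-.36,140+y/3.5-.36)
# funnel ellipse centre side
S=cv2.imread("pics/side0.png")
print("funnel centre side approx",onz("side",v(189,310),.16), "top", onz("top",u(118,159),.16))
for a in[(210,212),(190,408),(58,305),(320,295)]:print(onz("side",v(*a),.16))
for a in[(118,72),(118,246)]:print("t",onz("top",u(*a),.16))
for a in[(346,65),(352,107),(357,167),(361,220),(366,283),(371,330),(376,394)]:print("pipe",onz("top",u(*a),.135))
print("glue",onz("top",(446,187),.13),"cups",onz("top",(175,173),.119),"carton",onz("top",(403,165),.06))
p,R=tgt((.520-.010,.3333,0),-1.5)
print(p);show(p+[0,0,.10],R)
show(np.array([.45,-.12,.30]),R)
E
```

```text
funnel centre side approx [0.6424 0.107  0.16  ] top [0.639  0.1066 0.16  ]
[0.6834 0.0407 0.16  ]
[0.5949 0.1604 0.16  ]
[0.7088 0.1461 0.16  ]
[0.5858 0.0561 0.16  ]
t [0.7148 0.1044 0.16  ]
t [0.5646 0.1088 0.16  ]
pipe [ 0.7204 -0.0871  0.135 ]
pipe [ 0.6828 -0.0903  0.135 ]
pipe [ 0.6298 -0.0917  0.135 ]
pipe [ 0.5835 -0.0926  0.135 ]
pipe [ 0.5292 -0.0938  0.135 ]
pipe [ 0.489  -0.0958  0.135 ]
pipe [ 0.4351 -0.097   0.135 ]
glue [ 0.6141 -0.4594  0.13  ] cups [0.701  0.3434 0.119 ] carton [ 0.7121 -0.3508  0.06  ]
[0.52   0.333  0.0563]
[-0.6064  0.7404  0.0667] [ 0.11 -0.03 23.31]
[-0.3731  0.3461 -0.0778] [ 0.11 -0.03 23.31]
```

Emit:
{"method": "drive_tool", "body": {"deltas": [{"dx": -0.02,"dy": 0.02,"dz": -0.04,"wz": 3},{"dx": -0.05,"dy": 0.05,"dz": -0.07,"wz": 6},{"dx": -0.09,"dy": 0.08,"dz": -0.08,"wz": 9},{"dx": -0.12,"dy": 0.11,"dz": -0.08,"wz": 12},{"dx": -0.15,"dy": 0.14,"dz": -0.08,"wz": 15},{"dx": -0.18,"dy": 0.17,"dz": -0.08,"wz": 18},{"dx": -0.21,"dy": 0.2,"dz": -0.08,"wz": 21},{"dx": -0.24,"dy": 0.23,"dz": -0.08,"wz": 23.3},{"dx": -0.27,"dy": 0.26,"dz": -0.08,"wz": 23.3},{"dx": -0.3,"dy": 0.29,"dz": -0.08,"wz": 23.3},{"dx": -0.33,"dy": 0.32,"dz": -0.08,"wz": 23.3},{"dx": -0.36,"dy": 0.35,"dz": -0.08,"wz": 23.3},{"dx": -0.38,"dy": 0.39,"dz": -0.08,"wz": 23.3},{"dx": -0.405,"dy": 0.43,"dz": -0.08,"wz": 23.3},{"dx": -0.43,"dy": 0.47,"dz": -0.08,"wz": 23.3},{"dx": -0.455,"dy": 0.51,"dz": -0.08,"wz": 23.3},{"dx": -0.48,"dy": 0.55,"dz": -0.08,"wz": 23.3},{"dx": -0.505,"dy": 0.59,"dz": -0.08,"wz": 23.3},{"dx": -0.53,"dy": 0.63,"dz": -0.06,"wz": 23.3},{"dx": -0.555,"dy": 0.67,"dz": -0.03,"wz": 23.3}], "gripper": 1}}

```text
schema error: expected keys dx, dy, dz, wx, wy, wz
```

Run:
```python
from h import *
p,R=tgt((.510,.3333,0),-1.5)
s=r.sense();print(s["time_s"],s["tcp_pos"],s["wrist_force"]);show(p+[0,0,.06],R)
```

```text
0.1 [ 0.23211217 -0.57973992  0.22159029] [-0.11679996 -0.22587116  0.32319325]
[-0.6064  0.7403  0.1067] [ 0.11 -0.03 23.31]
```

Emit:
{"method": "drive_tool", "body": {"deltas": [{"dx": -0.02,"dy": 0.02,"dz": -0.04,"wx": 0,"wy": 0,"wz": 3},{"dx": -0.05,"dy": 0.05,"dz": -0.07,"wx": 0,"wy": 0,"wz": 6},{"dx": -0.09,"dy": 0.08,"dz": -0.08,"wx": 0,"wy": 0,"wz": 9},{"dx": -0.12,"dy": 0.11,"dz": -0.08,"wx": 0,"wy": 0,"wz": 12},{"dx": -0.15,"dy": 0.14,"dz": -0.08,"wx": 0,"wy": 0,"wz": 15},{"dx": -0.18,"dy": 0.17,"dz": -0.08,"wx": 0,"wy": 0,"wz": 18},{"dx": -0.21,"dy": 0.2,"dz": -0.08,"wx": 0,"wy": 0,"wz": 21},{"dx": -0.24,"dy": 0.23,"dz": -0.08,"wx": 0,"wy": 0,"wz": 23.3},{"dx": -0.27,"dy": 0.26,"dz": -0.08,"wx": 0,"wy": 0,"wz": 23.3},{"dx": -0.3,"dy": 0.29,"dz": -0.08,"wx": 0,"wy": 0,"wz": 23.3},{"dx": -0.33,"dy": 0.32,"dz": -0.08,"wx": 0,"wy": 0,"wz": 23.3},{"dx": -0.36,"dy": 0.35,"dz": -0.08,"wx": 0,"wy": 0,"wz": 23.3},{"dx": -0.38,"dy": 0.39,"dz": -0.08,"wx": 0,"wy": 0,"wz": 23.3},{"dx": -0.405,"dy": 0.43,"dz": -0.08,"wx": 0,"wy": 0,"wz": 23.3},{"dx": -0.43,"dy": 0.47,"dz": -0.08,"wx": 0,"wy": 0,"wz": 23.3},{"dx": -0.455,"dy": 0.51,"dz": -0.08,"wx": 0,"wy": 0,"wz": 23.3},{"dx": -0.48,"dy": 0.55,"dz": -0.08,"wx": 0,"wy": 0,"wz": 23.3},{"dx": -0.505,"dy": 0.59,"dz": -0.08,"wx": 0,"wy": 0,"wz": 23.3},{"dx": -0.53,"dy": 0.63,"dz": -0.06,"wx": 0,"wy": 0,"wz": 23.3},{"dx": -0.555,"dy": 0.67,"dz": -0.03,"wx": 0,"wy": 0,"wz": 23.3}], "gripper": 1}}

```text
time_s: 2.1
tcp_pos: [0.498, 0.2449, 0.2569]
ee_rot: [[-1.0, 0.025, 0.003], [0.025, 1.0, 0.002], [-0.003, 0.002, -1.0]]
wrist_force: [1.5, 0.5, -0.1]
gripper_width: 1.002
```

Run:
```python
from h import *
p,R=tgt((.510,.3333,0),-1.5)
s=r.sense();print(s["time_s"],s["tcp_pos"],s["wrist_force"]);show(p+[0,0,.06],R)
```

```text
2.1 [0.4980185  0.2448502  0.25689912] [ 1.47506098  0.53072842 -0.10873229]
[-0.0194  0.0884  0.1409] [0.13 0.15 0.07]
```

Emit:
{"method": "drive_tool", "body": {"deltas": [{"dx": -0.01,"dy": 0.03,"dz": 0.03,"wx": 0,"wy": 0,"wz": 0},{"dx": -0.018,"dy": 0.06,"dz": 0.06,"wx": 0,"wy": 0,"wz": 0},{"dx": -0.018,"dy": 0.08,"dz": 0.09,"wx": 0,"wy": 0,"wz": 0},{"dx": -0.018,"dy": 0.087,"dz": 0.12,"wx": 0,"wy": 0,"wz": 0},{"dx": -0.018,"dy": 0.087,"dz": 0.14,"wx": 0,"wy": 0,"wz": 0},{"dx": -0.018,"dy": 0.087,"dz": 0.14,"wx": 0,"wy": 0,"wz": 0},{"dx": -0.018,"dy": 0.087,"dz": 0.14,"wx": 0,"wy": 0,"wz": 0}]}}

```text
time_s: 2.8
tcp_pos: [0.5179, 0.3286, 0.1164]
ee_rot: [[-1.0, 0.026, -0.0], [0.026, 1.0, -0.001], [0.0, -0.001, -1.0]]
wrist_force: [0.3, -0.1, 0.4]
gripper_width: 1.003
```

Run:
```python
from h import *
p,R=tgt((.510,.3333,0),-1.5)
s=r.sense();print(s["time_s"],s["tcp_pos"],s["wrist_force"]);show(p,R)
I=cams.capture("side")
cv2.imwrite("pics/s1.png",cv2.resize(I[300:430,120:290,::-1],None,fx=4.5,fy=4.5))
```

```text
2.8 [0.51790249 0.32858786 0.1164301 ] [ 0.28984105 -0.05611099  0.437739  ]
[-0.002   0.0045  0.0601] [-0.04 -0.    0.03]
```

View pics/s1.png

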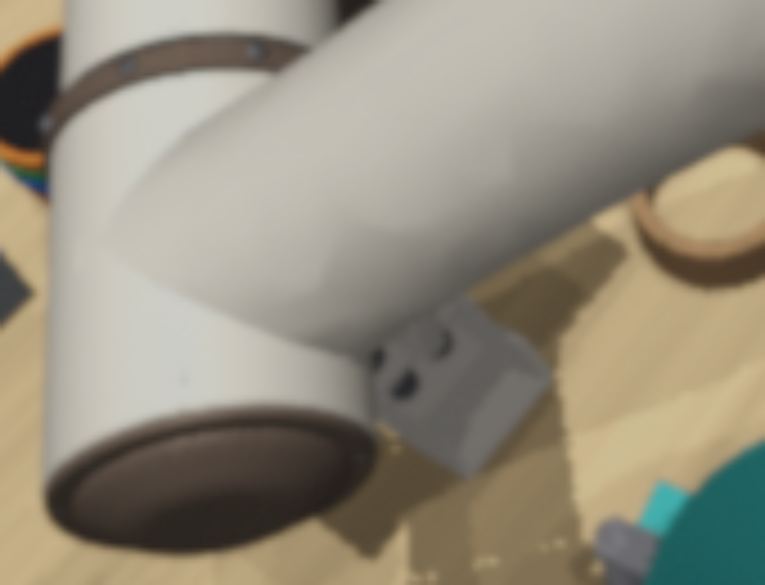

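The arm hides most of the scoop, with only its lip end visible at about (450,370) in the crop. I'll trust the measurement and watch the forces.

Emit:
{"method": "drive_tool", "body": {"deltas": [{"dx": -0.002,"dy": 0.004,"dz": 0.0,"wx": 0,"wy": 0,"wz": 0},{"dx": -0.002,"dy": 0.004,"dz": 0.02,"wx": 0,"wy": 0,"wz": 0},{"dx": -0.002,"dy": 0.004,"dz": 0.04,"wx": 0,"wy": 0,"wz": 0},{"dx": -0.002,"dy": 0.004,"dz": 0.052,"wx": 0,"wy": 0,"wz": 0},{"dx": -0.002,"dy": 0.004,"dz": 0.059,"wx": 0,"wy": 0,"wz": 0},{"dx": -0.002,"dy": 0.004,"dz": 0.059,"wx": 0,"wy": 0,"wz": 0},{"dx": -0.002,"dy": 0.004,"dz": 0.059,"wx": 0,"wy": 0,"wz": 0}]}}

```text
time_s: 3.55
tcp_pos: [0.5204, 0.3331, 0.0582]
ee_rot: [[-1.0, 0.026, 0.001], [0.026, 1.0, 0.001], [-0.001, 0.001, -1.0]]
wrist_force: [0.4, -0.7, 0.6]
gripper_width: 0.997
```

Emit:
{"method": "drive_tool", "body": {"deltas": [{"dx": 0,"dy": 0,"dz": 0,"wx": 0,"wy": 0,"wz": 0},{"dx": 0,"dy": 0,"dz": 0,"wx": 0,"wy": 0,"wz": 0},{"dx": 0,"dy": 0,"dz": 0,"wx": 0,"wy": 0,"wz": 0},{"dx": 0,"dy": 0,"dz": 0,"wx": 0,"wy": 0,"wz": 0},{"dx": 0,"dy": 0,"dz": 0,"wx": 0,"wy": 0,"wz": 0},{"dx": 0,"dy": 0,"dz": 0,"wx": 0,"wy": 0,"wz": 0},{"dx": 0,"dy": 0,"dz": 0,"wx": 0,"wy": 0,"wz": 0},{"dx": 0,"dy": 0,"dz": 0,"wx": 0,"wy": 0,"wz": 0},{"dx": 0,"dy": 0,"dz": 0,"wx": 0,"wy": 0,"wz": 0},{"dx": 0,"dy": 0,"dz": 0,"wx": 0,"wy": 0,"wz": 0}], "gripper": 0}}

```text
time_s: 4.55
tcp_pos: [0.5199, 0.3327, 0.0573]
ee_rot: [[-1.0, 0.026, 0.0], [0.026, 1.0, 0.0], [-0.0, 0.0, -1.0]]
wrist_force: [0.2, -0.5, -0.4]
gripper_width: 0.18
```

The opening is now 0.18, or 15.7 mm, which matches the 16 mm fin. Lifting gently.

Emit:
{"method": "drive_tool", "body": {"deltas": [{"dx": 0,"dy": 0,"dz": -0.004,"wx": 0,"wy": 0,"wz": 0},{"dx": 0,"dy": 0,"dz": -0.012,"wx": 0,"wy": 0,"wz": 0},{"dx": 0,"dy": 0,"dz": -0.024,"wx": 0,"wy": 0,"wz": 0},{"dx": 0,"dy": 0,"dz": -0.04,"wx": 0,"wy": 0,"wz": 0},{"dx": 0,"dy": 0,"dz": -0.06,"wx": 0,"wy": 0,"wz": 0},{"dx": 0,"dy": 0,"dz": -0.08,"wx": 0,"wy": 0,"wz": 0},{"dx": 0,"dy": 0,"dz": -0.1,"wx": 0,"wy": 0,"wz": 0},{"dx": 0,"dy": 0,"dz": -0.12,"wx": 0,"wy": 0,"wz": 0},{"dx": 0,"dy": 0,"dz": -0.14,"wx": 0,"wy": 0,"wz": 0},{"dx": 0,"dy": 0,"dz": -0.16,"wx": 0,"wy": 0,"wz": 0},{"dx": 0,"dy": 0,"dz": -0.18,"wx": 0,"wy": 0,"wz": 0},{"dx": 0,"dy": 0,"dz": -0.194,"wx": 0,"wy": 0,"wz": 0},{"dx": 0,"dy": 0,"dz": -0.2,"wx": 0,"wy": 0,"wz": 0},{"dx": 0,"dy": 0,"dz": -0.2,"wx": 0,"wy": 0,"wz": 0}]}}

```text
time_s: 5.95
tcp_pos: [0.5199, 0.3328, 0.2588]
ee_rot: [[-1.0, 0.026, 0.002], [0.026, 1.0, 0.002], [-0.002, 0.002, -1.0]]
wrist_force: [-0.3, 0.8, -3.2]
gripper_width: 0.186
```

Run:
```python
from h import *
s=r.sense();print(s["time_s"],s["tcp_pos"],s["wrist_force"],s["moment"],s["gripper_width"])
I=cams.capture("side");cv2.imwrite("pics/s2.png",I[:,:,::-1])
# pose level, lip over funnel +30mm radial, yaw 9.5
a=np.radians(9.5)
c=np.array([.640,.1067])+.03*np.array([np.cos(a),np.sin(a)])
for z in(.22,.178):show(*tgt((*c,z),9.5,0,LIP))
```

```text
5.95 [0.51994601 0.33275324 0.25879339] [-0.28166951  0.81121768 -3.19365986] [-0.00977437 -0.03442784 -0.00901565] 0.18605158604564154
[-0.2225 -0.2039  0.0011] [ 3.000e-02 -1.000e-02 -1.099e+01]
[-0.2225 -0.2039  0.0431] [ 3.000e-02 -1.000e-02 -1.099e+01]
```

View pics/s2.png

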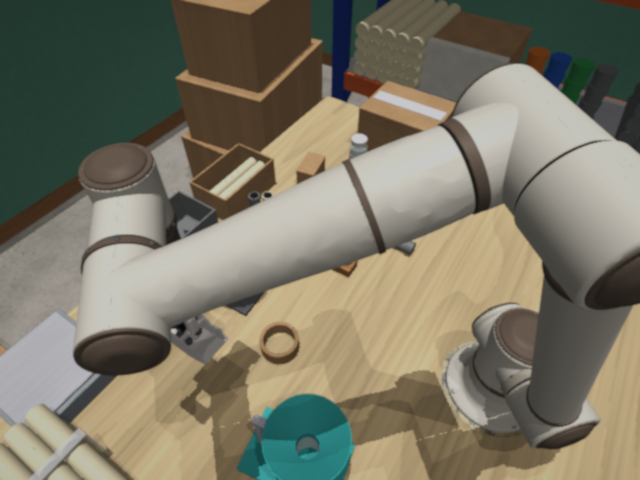

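The scoop is held and the balls are visible in it at about (190,330). Next I'll carry it level to the funnel.

Emit:
{"method": "drive_tool", "body": {"deltas": [{"dx": -0.004,"dy": -0.004,"dz": 0,"wx": 0,"wy": 0,"wz": 0},{"dx": -0.013,"dy": -0.012,"dz": 0,"wx": 0,"wy": 0,"wz": -0.5},{"dx": -0.027,"dy": -0.025,"dz": 0,"wx": 0,"wy": 0,"wz": -1},{"dx": -0.045,"dy": -0.041,"dz": 0,"wx": 0,"wy": 0,"wz": -2},{"dx": -0.064,"dy": -0.058,"dz": 0,"wx": 0,"wy": 0,"wz": -3},{"dx": -0.083,"dy": -0.076,"dz": 0,"wx": 0,"wy": 0,"wz": -4},{"dx": -0.102,"dy": -0.093,"dz": 0,"wx": 0,"wy": 0,"wz": -5},{"dx": -0.121,"dy": -0.111,"dz": 0,"wx": 0,"wy": 0,"wz": -6},{"dx": -0.14,"dy": -0.128,"dz": 0,"wx": 0,"wy": 0,"wz": -7},{"dx": -0.159,"dy": -0.146,"dz": 0,"wx": 0,"wy": 0,"wz": -8},{"dx": -0.178,"dy": -0.163,"dz": 0,"wx": 0,"wy": 0,"wz": -9},{"dx": -0.196,"dy": -0.179,"dz": 0,"wx": 0,"wy": 0,"wz": -10},{"dx": -0.21,"dy": -0.192,"dz": 0,"wx": 0,"wy": 0,"wz": -10.5},{"dx": -0.219,"dy": -0.2,"dz": 0,"wx": 0,"wy": 0,"wz": -11},{"dx": -0.222,"dy": -0.204,"dz": 0,"wx": 0,"wy": 0,"wz": -11},{"dx": -0.222,"dy": -0.204,"dz": 0,"wx": 0,"wy": 0,"wz": -11},{"dx": -0.222,"dy": -0.204,"dz": 0,"wx": 0,"wy": 0,"wz": -11}]}}

```text
time_s: 7.7
tcp_pos: [0.7361, 0.1233, 0.2574]
ee_rot: [[-0.986, -0.166, -0.0], [-0.166, 0.986, 0.0], [0.0, 0.0, -1.0]]
wrist_force: [0.1, 0.3, -1.9]
gripper_width: 0.185
```

Run:
```python
from h import *
s=r.sense();print(s["time_s"],s["tcp_pos"],s["joints"])
for n in("side","top"):
    I=cams.capture(n);cv2.imwrite(f"pics/{n}3.png",I[:,:,::-1])
a=np.radians(9.5)
c=np.array([.640,.1067])+.03*np.array([np.cos(a),np.sin(a)])
for i in range(1,13):show(*tgt((*c,.22-min(.04,.004*i)),9.5,5*i,LIP))
```

```text
7.7 [0.73607703 0.12333908 0.2573573 ] [ 2.18701220e+01  3.36132752e+01  2.44475874e+01 -1.34231719e-02
 -8.08496426e+01 -1.02321717e+02]
[ 0.0029 -0.001  -0.0004] [ 0.01 -4.99  0.08]
[ 0.0068 -0.001  -0.0018] [ 0.02 -9.99  0.08]
[ 0.0112 -0.0009 -0.0029] [  0.02 -14.99   0.08]
[ 0.016  -0.0009 -0.0037] [  0.03 -19.99   0.08]
[ 0.0212 -0.0009 -0.0039] [  0.03 -24.99   0.08]
[ 0.0267 -0.0009 -0.0037] [  0.03 -29.99   0.08]
[ 0.0326 -0.0009 -0.003 ] [  0.04 -34.99   0.08]
[ 0.0387 -0.0009 -0.0018] [  0.04 -39.99   0.08]
[ 0.0451 -0.0009 -0.    ] [ 4.000e-02 -4.499e+01  7.000e-02]
[ 0.0516 -0.0009  0.0023] [  0.05 -49.99   0.07]
[ 0.0582 -0.0009  0.0012] [ 5.000e-02 -5.499e+01  7.000e-02]
[ 0.0649 -0.0009  0.0007] [ 5.000e-02 -5.999e+01  7.000e-02]
```

View pics/side3.png

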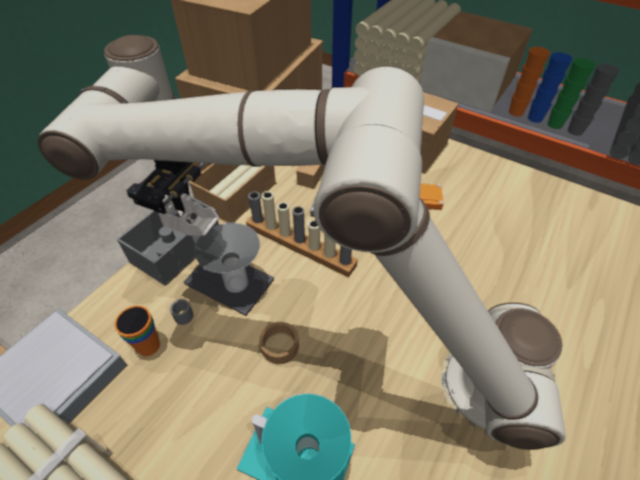

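View pics/top3.png

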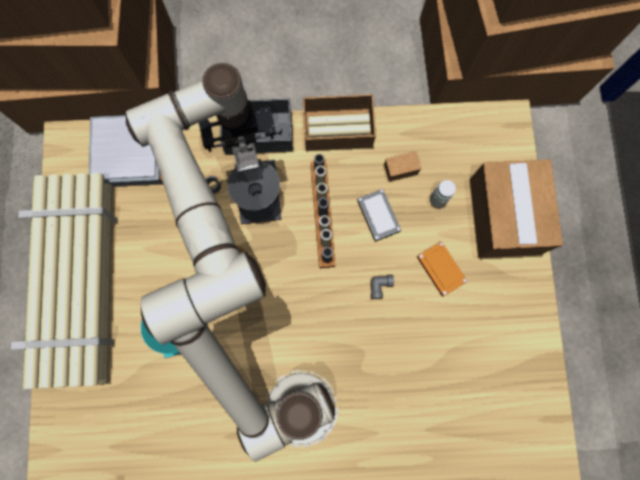

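Run:
```python
import cv2
s=cv2.imread("pics/side3.png");t=cv2.imread("pics/top3.png")
cv2.imwrite("pics/c5.png",cv2.resize(s[170:320,120:290],None,fx=4,fy=4,interpolation=2))
cv2.imwrite("pics/c6.png",cv2.resize(t[110:230,190:310],None,fx=5,fy=5,interpolation=2))
```

```text
(no output)
```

View pics/c5.png

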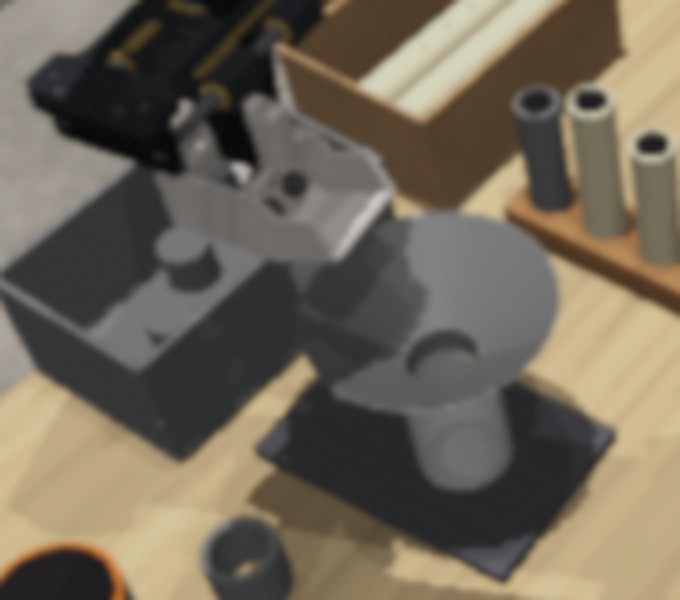

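View pics/c6.png

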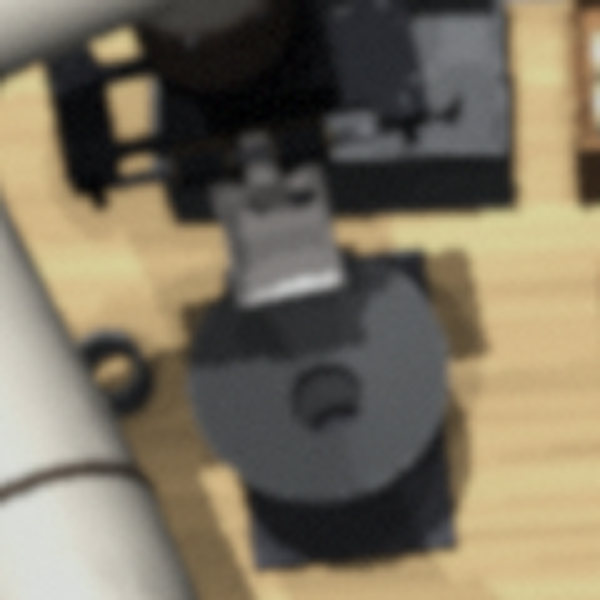

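Run:
```python
from h import *
np.set_printoptions(precision=4,suppress=True)
P=[onz("top",(190+x/5-.4,110+y/5-.4),.22) for x,y in[(242,302),(343,285)]]
print(P,(P[0]+P[1])/2)
Q=[onz("side",(120+x/4-.4,170+y/4-.4),.22) for x,y in[(333,260),(390,193)]];print(Q,sum(Q)/2)
```

```text
[array([0.6664, 0.1426, 0.22  ]), array([0.6735, 0.0857, 0.22  ])] [0.67   0.1142 0.22  ]
[array([0.6695, 0.1414, 0.22  ]), array([0.6777, 0.0859, 0.22  ])] [0.6736 0.1136 0.22  ]
```

Emit:
{"method": "drive_tool", "body": {"deltas": [{"dx": 0.0014,"dy": 0,"dz": 0,"wx": 0,"wy": -2.5,"wz": 0},{"dx": 0.003,"dy": 0,"dz": -0.0004,"wx": 0,"wy": -5,"wz": 0},{"dx": 0.005,"dy": 0,"dz": -0.001,"wx": 0,"wy": -7.5,"wz": 0},{"dx": 0.007,"dy": 0,"dz": -0.002,"wx": 0,"wy": -10,"wz": 0},{"dx": 0.009,"dy": 0,"dz": -0.0025,"wx": 0,"wy": -12.5,"wz": 0},{"dx": 0.011,"dy": 0,"dz": -0.003,"wx": 0,"wy": -15,"wz": 0},{"dx": 0.0135,"dy": 0,"dz": -0.0033,"wx": 0,"wy": -17.5,"wz": 0},{"dx": 0.016,"dy": 0,"dz": -0.0037,"wx": 0,"wy": -20,"wz": 0},{"dx": 0.0185,"dy": 0,"dz": -0.0038,"wx": 0,"wy": -22.5,"wz": 0},{"dx": 0.021,"dy": 0,"dz": -0.004,"wx": 0,"wy": -25,"wz": 0},{"dx": 0.023,"dy": 0,"dz": -0.004,"wx": 0,"wy": -26.5,"wz": 0},{"dx": 0.0245,"dy": 0,"dz": -0.004,"wx": 0,"wy": -28,"wz": 0},{"dx": 0.026,"dy": 0,"dz": -0.0037,"wx": 0,"wy": -29.5,"wz": 0},{"dx": 0.028,"dy": 0,"dz": -0.0035,"wx": 0,"wy": -31,"wz": 0},{"dx": 0.0295,"dy": 0,"dz": -0.0033,"wx": 0,"wy": -32.5,"wz": 0},{"dx": 0.0315,"dy": 0,"dz": -0.003,"wx": 0,"wy": -34,"wz": 0},{"dx": 0.033,"dy": 0,"dz": -0.003,"wx": 0,"wy": -35.5,"wz": 0},{"dx": 0.035,"dy": 0,"dz": -0.0025,"wx": 0,"wy": -37,"wz": 0},{"dx": 0.037,"dy": 0,"dz": -0.002,"wx": 0,"wy": -38.5,"wz": 0},{"dx": 0.0387,"dy": 0,"dz": -0.002,"wx": 0,"wy": -40,"wz": 0}]}}

```text
time_s: 9.8
tcp_pos: [0.6975, 0.1168, 0.2632]
ee_rot: [[-0.762, -0.168, 0.626], [-0.13, 0.986, 0.107], [-0.635, -0.0, -0.773]]
wrist_force: [3.3, 7.6, 0.7]
gripper_width: 0.18
```

Run:
```python
from h import *
s=r.sense();print(s["time_s"],s["tcp_pos"],s["wrist_force"],np.round(s["joints"],1),s["gripper_width"])
I=cams.capture("side");cv2.imwrite("pics/c7.png",cv2.resize(I[130:320,120:290,::-1],None,fx=3,fy=3,interpolation=2))
a=np.radians(9.5)
c=np.array([.640,.1067])+.03*np.array([np.cos(a),np.sin(a)])
for t in (40,45,50,55,58):show(*tgt((*c,.22-min(.04,.0008*t)),9.5,t,LIP))
```

```text
9.8 [0.69747011 0.11681761 0.26317231] [3.32073803 7.61423796 0.69933037] [  20.8   12.1  -33.3   50.7   -9.1 -149. ] 0.18035327021585765
[0.0018 0.0009 0.0038] [-0.06 -0.63  0.15]
[0.0078 0.001  0.0011] [-0.05 -5.63  0.16]
[ 0.0143  0.001  -0.0012] [ -0.05 -10.63   0.16]
[ 0.0188  0.001  -0.0063] [ -0.04 -15.63   0.16]
[ 0.0216  0.001  -0.0091] [ -0.04 -18.63   0.16]
```

View pics/c7.png

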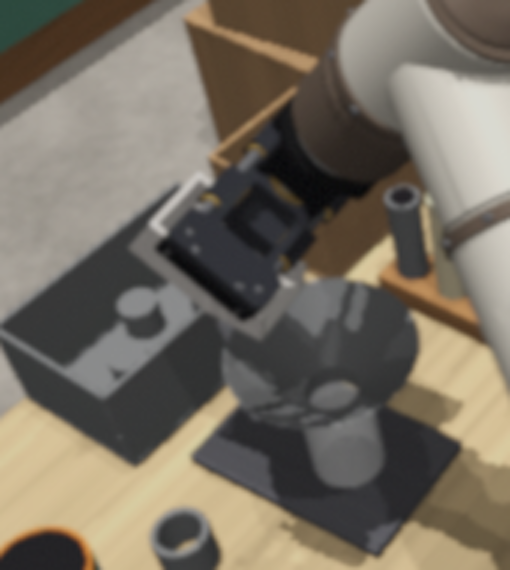

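Joint 5 has come close to its range end at -9.1, so I shouldn't tip further in this direction. I'll let the balls settle and check what has poured.

Emit:
{"method": "drive_tool", "body": {"deltas": [{"dx": 0,"dy": 0,"dz": 0,"wx": 0,"wy": 1,"wz": 0},{"dx": 0,"dy": 0,"dz": 0,"wx": 0,"wy": 1,"wz": 0},{"dx": 0,"dy": 0,"dz": 0,"wx": 0,"wy": 1,"wz": 0},{"dx": 0,"dy": 0,"dz": 0,"wx": 0,"wy": 1,"wz": 0}]}}

```text
time_s: 10.25
tcp_pos: [0.6993, 0.1167, 0.2642]
ee_rot: [[-0.771, -0.168, 0.614], [-0.131, 0.986, 0.105], [-0.623, 0.0, -0.782]]
wrist_force: [-0.3, -0.6, -1.7]
gripper_width: 0.179
```

Run:
```python
from h import *
s=r.sense();print(s["time_s"],s["tcp_pos"],s["wrist_force"],np.round(s["joints"],1),s["gripper_width"])
I=cams.capture("side");J=cams.capture("top")
cv2.imwrite("pics/c8.png",np.hstack([cv2.resize(I[180:305,165:265,::-1],None,fx=4,fy=4,interpolation=2),cv2.resize(J[130:255,205:305,::-1],None,fx=4,fy=4,interpolation=2)]))
```

```text
10.25 [0.69929273 0.11674138 0.26419353] [-0.32230884 -0.56261015 -1.66902253] [  23.    12.5  -29.9   40.3  -12.8 -140.1] 0.17937482955292464
```

View pics/c8.png

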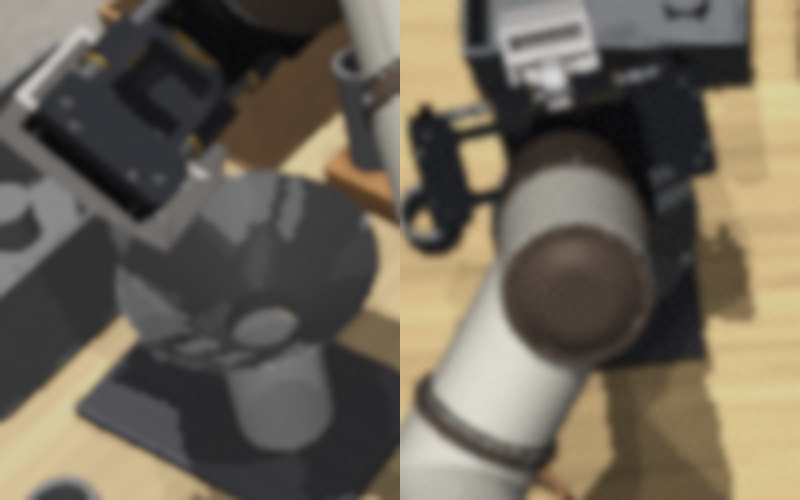

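The scoop's inside is hidden, with the gripper covering it at about (110,130) in the left half, and I can't tell whether anything dropped. I'll go back to level, turn the scoop about its lip to yaw -80, and tip sideways, where joint 5 has room.

Run:
```python
from h import *
a=np.radians(9.5)
c=np.array([.640,.1067])+.03*np.array([np.cos(a),np.sin(a)])
for t in (36,30,24,18,12,6,0):show(*tgt((*c,.23-.0008*t),9.5,t,LIP))
```

```text
[-0.0071  0.0003 -0.003 ] [0.09 2.47 0.06]
[-0.0132  0.0003  0.0007] [0.09 8.47 0.07]
[-0.0185  0.0003  0.0047] [ 0.08 14.47  0.07]
[-0.023   0.0003  0.0088] [ 0.08 20.47  0.07]
[-0.0266  0.0003  0.0131] [ 0.07 26.47  0.08]
[-0.0294  0.0003  0.0174] [ 0.07 32.47  0.08]
[-0.0314  0.0003  0.0217] [ 0.07 38.47  0.09]
```

Emit:
{"method": "drive_tool", "body": {"deltas": [{"dx": -0.007,"dy": 0,"dz": -0.003,"wx": 0,"wy": 2.5,"wz": 0},{"dx": -0.01,"dy": 0,"dz": -0.001,"wx": 0,"wy": 5.5,"wz": 0},{"dx": -0.013,"dy": 0,"dz": 0.001,"wx": 0,"wy": 8.5,"wz": 0},{"dx": -0.016,"dy": 0,"dz": 0.003,"wx": 0,"wy": 11.5,"wz": 0},{"dx": -0.0185,"dy": 0,"dz": 0.005,"wx": 0,"wy": 14.5,"wz": 0},{"dx": -0.021,"dy": 0,"dz": 0.007,"wx": 0,"wy": 17.5,"wz": 0},{"dx": -0.023,"dy": 0,"dz": 0.009,"wx": 0,"wy": 20.5,"wz": 0},{"dx": -0.025,"dy": 0,"dz": 0.011,"wx": 0,"wy": 23.5,"wz": 0},{"dx": -0.0265,"dy": 0,"dz": 0.013,"wx": 0,"wy": 26.5,"wz": 0},{"dx": -0.028,"dy": 0,"dz": 0.015,"wx": 0,"wy": 29.5,"wz": 0},{"dx": -0.0295,"dy": 0,"dz": 0.017,"wx": 0,"wy": 32.5,"wz": 0},{"dx": -0.0305,"dy": 0,"dz": 0.02,"wx": 0,"wy": 35.5,"wz": 0},{"dx": -0.0315,"dy": 0,"dz": 0.022,"wx": 0,"wy": 38.5,"wz": 0},{"dx": -0.0315,"dy": 0,"dz": 0.022,"wx": 0,"wy": 38.5,"wz": 0},{"dx": -0.0315,"dy": 0,"dz": 0.022,"wx": 0,"wy": 38.5,"wz": 0}]}}

```text
time_s: 11.85
tcp_pos: [0.7374, 0.1223, 0.2654]
ee_rot: [[-0.986, -0.166, -0.0], [-0.166, 0.986, 0.001], [0.0, 0.001, -1.0]]
wrist_force: [-0.3, 0.1, -1.9]
gripper_width: 0.185
```

Run:
```python
from h import *
s=r.sense();print(s["time_s"],s["tcp_pos"],s["wrist_force"],np.round(s["joints"],1),s["gripper_width"])
I=cams.capture("side");J=cams.capture("top")
cv2.imwrite("pics/c9.png",np.hstack([cv2.resize(I[180:305,155:255,::-1],None,fx=4,fy=4,interpolation=2),cv2.resize(J[110:235,205:305,::-1],None,fx=4,fy=4,interpolation=2)]))
for y in (9.5,0,-10,-20,-30,-40,-50,-60,-70,-80):
  a=np.radians(y)
  c=np.array([.640,.1067])+.03*np.array([np.cos(a),np.sin(a)])
  show(*tgt((*c,.23),y,0,LIP))
```

```text
11.85 [0.73744648 0.12231507 0.2654041 ] [-0.25600858  0.05821781 -1.9054892 ] [  21.7   33.6   25.5   -0.   -81.9 -102.2] 0.1846946954133342
[0.0002 0.0006 0.0003] [0.05 0.04 0.06]
[ 0.0015 -0.0156  0.0003] [0.05 0.03 9.56]
[ 0.0058 -0.0321  0.0002] [ 0.05  0.03 19.56]
[ 0.0129 -0.0477  0.0002] [6.000e-02 2.000e-02 2.956e+01]
[ 0.0226 -0.0617  0.0002] [6.000e-02 2.000e-02 3.956e+01]
[ 0.0346 -0.0739  0.0002] [6.000e-02 1.000e-02 4.956e+01]
[ 0.0485 -0.0838  0.0002] [6.000e-02 1.000e-02 5.956e+01]
[ 0.0639 -0.0911  0.0002] [6.000e-02 0.000e+00 6.956e+01]
[ 0.0804 -0.0957  0.0001] [ 7.000e-02 -0.000e+00  7.956e+01]
[ 0.0974 -0.0973  0.0001] [ 7.000e-02 -1.000e-02  8.956e+01]
```

View pics/c9.png

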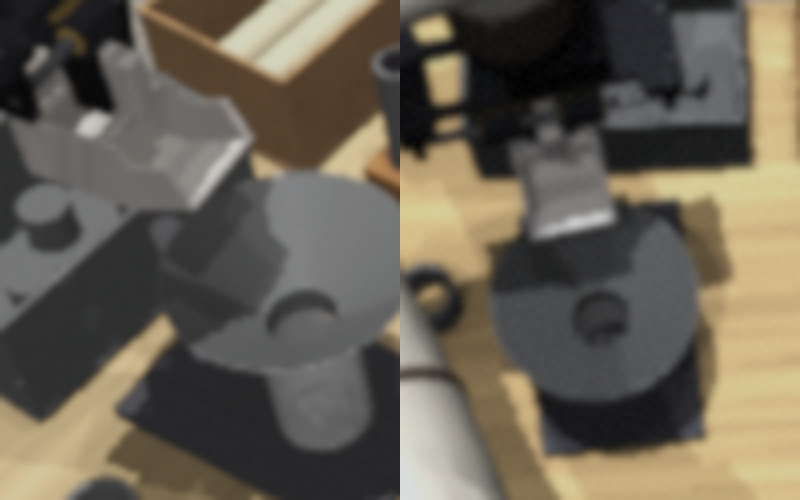

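The side crop shows the level scoop with no dark balls visible, but part of its floor is hidden. I'll turn it and tip to the full 50+ degrees to be sure.

Emit:
{"method": "drive_tool", "body": {"deltas": [{"dx": 0,"dy": -0.003,"dz": 0,"wx": 0,"wy": 0,"wz": 2},{"dx": 0,"dy": -0.008,"dz": 0,"wx": 0,"wy": 0,"wz": 5},{"dx": 0.0015,"dy": -0.0156,"dz": 0,"wx": 0,"wy": 0,"wz": 9.5},{"dx": 0.003,"dy": -0.024,"dz": 0,"wx": 0,"wy": 0,"wz": 14.5},{"dx": 0.006,"dy": -0.032,"dz": 0,"wx": 0,"wy": 0,"wz": 19.5},{"dx": 0.009,"dy": -0.04,"dz": 0,"wx": 0,"wy": 0,"wz": 24.5},{"dx": 0.013,"dy": -0.048,"dz": 0,"wx": 0,"wy": 0,"wz": 29.5},{"dx": 0.018,"dy": -0.055,"dz": 0,"wx": 0,"wy": 0,"wz": 34.5},{"dx": 0.0226,"dy": -0.062,"dz": 0,"wx": 0,"wy": 0,"wz": 39.5},{"dx": 0.028,"dy": -0.068,"dz": 0,"wx": 0,"wy": 0,"wz": 44.5},{"dx": 0.0346,"dy": -0.074,"dz": 0,"wx": 0,"wy": 0,"wz": 49.5},{"dx": 0.041,"dy": -0.079,"dz": 0,"wx": 0,"wy": 0,"wz": 54.5},{"dx": 0.0485,"dy": -0.084,"dz": 0,"wx": 0,"wy": 0,"wz": 59.5},{"dx": 0.056,"dy": -0.088,"dz": 0,"wx": 0,"wy": 0,"wz": 64.5},{"dx": 0.064,"dy": -0.091,"dz": 0,"wx": 0,"wy": 0,"wz": 69.5},{"dx": 0.072,"dy": -0.094,"dz": 0,"wx": 0,"wy": 0,"wz": 74.5},{"dx": 0.0804,"dy": -0.0957,"dz": 0,"wx": 0,"wy": 0,"wz": 79.5},{"dx": 0.089,"dy": -0.097,"dz": 0,"wx": 0,"wy": 0,"wz": 84.5},{"dx": 0.0974,"dy": -0.0973,"dz": 0,"wx": 0,"wy": 0,"wz": 89.5},{"dx": 0.0974,"dy": -0.0973,"dz": 0,"wx": 0,"wy": 0,"wz": 89.5}]}}

```text
time_s: 13.95
tcp_pos: [0.6613, -0.0219, 0.2658]
ee_rot: [[-0.226, 0.974, -0.004], [0.973, 0.226, 0.038], [0.038, 0.005, -0.999]]
wrist_force: [-0.2, 0.3, -1.2]
gripper_width: 0.179
```

Run:
```python
from h import *
s=r.sense();print(s["time_s"],s["tcp_pos"],s["wrist_force"],np.round(s["joints"],1),s["gripper_width"])
I=cams.capture("side");J=cams.capture("top")
cv2.imwrite("pics/c10.png",np.hstack([cv2.resize(I[170:295,180:280,::-1],None,fx=4,fy=4,interpolation=2),cv2.resize(J[110:235,205:305,::-1],None,fx=4,fy=4,interpolation=2)]))
y=-80;a=np.radians(y)
c=np.array([.640,.1067])+.03*np.array([np.cos(a),np.sin(a)])
for t in range(5,61,5):show(*tgt((*c,.23-.0009*t),y,t,LIP))
```

```text
13.95 [ 0.66129698 -0.021851    0.26579757] [-0.20271746  0.3233321  -1.15439544] [  11.    24.5   11.4   -2.3  -76.6 -177.4] 0.17889735849935384
[ 0.034   0.0022 -0.0008] [ 0.36 -7.2   3.23]
[ 0.0379  0.0025 -0.0016] [  0.5  -12.2    3.21]
[ 0.0423  0.0027 -0.0021] [  0.64 -17.2    3.19]
[ 0.0471  0.003  -0.0021] [  0.78 -22.2    3.17]
[ 0.0523  0.0033 -0.0017] [  0.92 -27.2    3.14]
[ 0.0578  0.0036 -0.0008] [  1.06 -32.19   3.11]
[0.0636 0.0039 0.0007] [  1.2  -37.19   3.08]
[0.0696 0.0042 0.0026] [  1.34 -42.19   3.04]
[0.0759 0.0046 0.0051] [  1.48 -47.19   2.99]
[0.0823 0.0049 0.0082] [  1.62 -52.19   2.94]
[0.0888 0.0053 0.0119] [  1.76 -57.19   2.89]
[0.0953 0.0057 0.0161] [  1.9  -62.19   2.83]
```

View pics/c10.png

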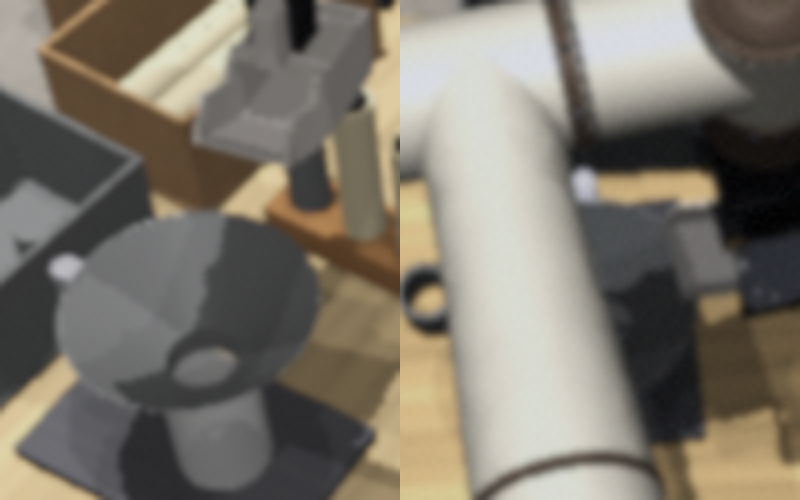

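Run:
```python
from h import *
I=cams.capture("side")
a=cv2.resize(I[160:220,215:280,::-1],(600,554),interpolation=2)
b=cv2.resize(I[250:300,210:255,::-1],None,fx=4.4,fy=4.4,interpolation=2)
b=cv2.copyMakeBorder(b,0,554-b.shape[0],0,0,0)
cv2.imwrite("pics/c11.png",np.clip(np.hstack([a,b[:,:195]])*1.5,0,255).astype(np.uint8))
```

```text
(no output)
```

View pics/c11.png

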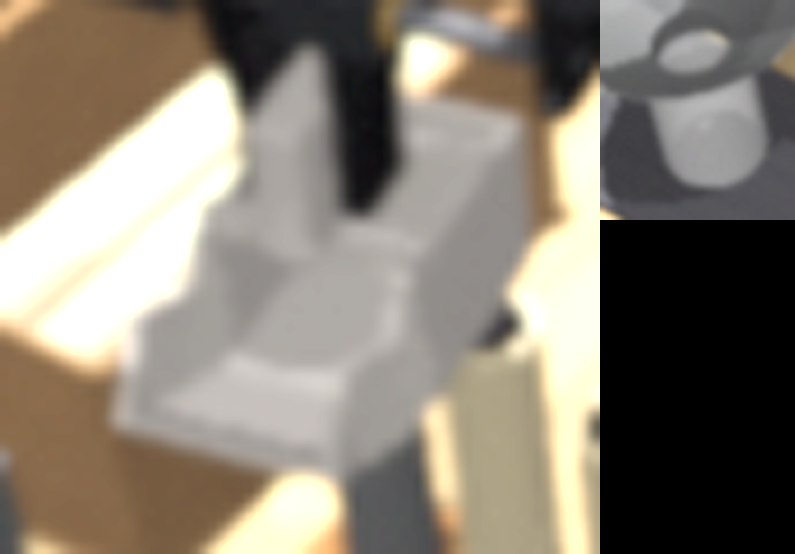

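Run:
```python
from h import *
I=cams.capture("side");cv2.imwrite("pics/s12.png",I[:,:,::-1])
A=cv2.imread("pics/side0.png")
x=lambda i:cv2.resize(i[245:300,205:260],None,fx=7,fy=7,interpolation=2)
cv2.imwrite("pics/c12.png",np.clip(np.hstack([x(A),x(I[:,:,::-1])])*1.5,0,255).astype(np.uint8))
for y in (-70,-50,-30,-10,9.5):
  a=np.radians(y)
  c=np.array([.640,.1067])+.03*np.array([np.cos(a),np.sin(a)])
  show(*tgt((*c,.23),y,0,LIP))
s=r.sense();print(s["time_s"],s["wrist_force"])
```

```text
[ 0.0301  0.0187 -0.0001] [ 0.36 -2.19 -6.68]
[0.0399 0.0513 0.0004] [  0.74  -2.11 -26.68]
[0.0602 0.0786 0.0013] [  1.12  -1.99 -46.68]
[0.0886 0.0973 0.0025] [  1.49  -1.82 -66.68]
[0.1209 0.1051 0.0037] [  1.85  -1.6  -86.17]
14.15 [-0.54859776  1.33140005 -1.16234339]
```

View pics/s12.png

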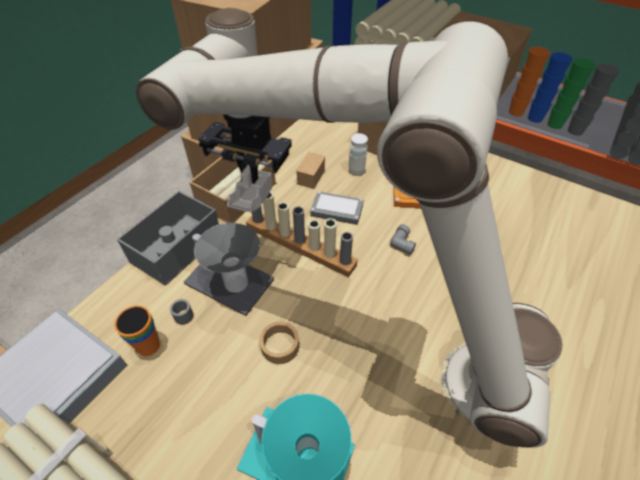

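View pics/c12.png

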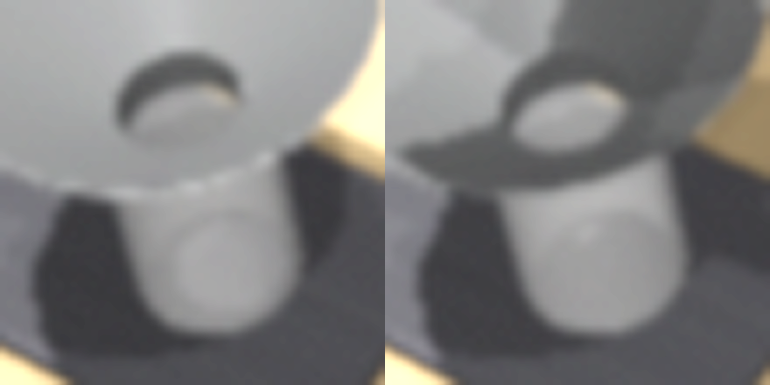

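The jar still looks empty, with no dark balls around (235,275), so the balls must be hidden under the strap and handle. Joint 6 also turned opposite to what I assumed. I'll turn back the other way, to yaw +100, and tip there.

Emit:
{"method": "drive_tool", "body": {"deltas": [{"dx": 0.01,"dy": 0.005,"dz": 0,"wx": 0.1,"wy": -0.8,"wz": -2},{"dx": 0.022,"dy": 0.012,"dz": 0,"wx": 0.3,"wy": -1.8,"wz": -4.5},{"dx": 0.03,"dy": 0.022,"dz": 0,"wx": 0.4,"wy": -2.2,"wz": -8.5},{"dx": 0.0325,"dy": 0.032,"dz": 0,"wx": 0.5,"wy": -2.2,"wz": -14},{"dx": 0.036,"dy": 0.042,"dz": 0,"wx": 0.6,"wy": -2.1,"wz": -20},{"dx": 0.04,"dy": 0.0513,"dz": 0.0004,"wx": 0.7,"wy": -2.1,"wz": -26.7},{"dx": 0.046,"dy": 0.061,"dz": 0.0007,"wx": 0.9,"wy": -2.1,"wz": -33.3},{"dx": 0.0525,"dy": 0.07,"dz": 0.001,"wx": 1,"wy": -2,"wz": -40},{"dx": 0.06,"dy": 0.0786,"dz": 0.0013,"wx": 1.1,"wy": -2,"wz": -46.7},{"dx": 0.0695,"dy": 0.086,"dz": 0.0017,"wx": 1.2,"wy": -1.9,"wz": -53.3},{"dx": 0.079,"dy": 0.092,"dz": 0.002,"wx": 1.4,"wy": -1.9,"wz": -60},{"dx": 0.0886,"dy": 0.0973,"dz": 0.0025,"wx": 1.5,"wy": -1.8,"wz": -66.7},{"dx": 0.0995,"dy": 0.101,"dz": 0.003,"wx": 1.6,"wy": -1.7,"wz": -73.3},{"dx": 0.11,"dy": 0.1035,"dz": 0.0033,"wx": 1.7,"wy": -1.7,"wz": -80},{"dx": 0.121,"dy": 0.105,"dz": 0.0037,"wx": 1.85,"wy": -1.6,"wz": -86}]}}

```text
time_s: 15.65
tcp_pos: [0.7369, 0.1253, 0.265]
ee_rot: [[-0.986, -0.17, -0.001], [-0.17, 0.986, -0.001], [0.002, -0.001, -1.0]]
wrist_force: [0.3, 0.4, -2.2]
gripper_width: 0.184
```

Run:
```python
from h import *
s=r.sense();print(s["time_s"],s["tcp_pos"],s["wrist_force"],np.round(s["joints"],1))
for y in (10,20,30,40,50,60,70,80,90,100):
  a=np.radians(y)
  c=np.array([.640,.1067])+.03*np.array([np.cos(a),np.sin(a)])
  show(*tgt((*c,.23),y,0,LIP))
```

```text
15.65 [0.73686368 0.12529249 0.26504998] [ 0.32583305  0.37520503 -2.22956561] [  22.    33.7   25.6    0.   -82.  -102.2]
[ 0.0006 -0.0015 -0.0012] [-0.04 -0.09 -0.23]
[ 0.0022  0.0155 -0.0013] [ -0.03  -0.1  -10.23]
[ 0.0067  0.032  -0.0013] [-2.000e-02 -1.000e-01 -2.023e+01]
[ 0.0139  0.0475 -0.0013] [-1.000e-02 -1.000e-01 -3.023e+01]
[ 0.0238  0.0614 -0.0013] [-1.000e-02 -1.000e-01 -4.023e+01]
[ 0.0359  0.0734 -0.0012] [  0.    -0.1  -50.23]
[ 0.05    0.0832 -0.0012] [ 1.000e-02 -1.000e-01 -6.023e+01]
[ 0.0655  0.0903 -0.0012] [ 2.000e-02 -1.000e-01 -7.023e+01]
[ 0.082   0.0947 -0.0012] [ 3.000e-02 -1.000e-01 -8.023e+01]
[ 0.099   0.0961 -0.0012] [ 4.000e-02 -1.000e-01 -9.023e+01]
```

The weight is -2.2 N, about 225 g, so all five balls are still in the scoop. Turning on to +100.

Emit:
{"method": "drive_tool", "body": {"deltas": [{"dx": 0.0015,"dy": 0.007,"dz": -0.001,"wx": 0,"wy": 0,"wz": -5},{"dx": 0.0022,"dy": 0.0155,"dz": -0.0012,"wx": 0,"wy": 0,"wz": -10.2},{"dx": 0.004,"dy": 0.024,"dz": -0.0012,"wx": 0,"wy": 0,"wz": -15.2},{"dx": 0.0067,"dy": 0.032,"dz": -0.0012,"wx": 0,"wy": 0,"wz": -20.2},{"dx": 0.01,"dy": 0.04,"dz": -0.0012,"wx": 0,"wy": 0,"wz": -25.2},{"dx": 0.0139,"dy": 0.0475,"dz": -0.0012,"wx": 0,"wy": 0,"wz": -30.2},{"dx": 0.0185,"dy": 0.055,"dz": -0.0012,"wx": 0,"wy": 0,"wz": -35.2},{"dx": 0.0238,"dy": 0.0614,"dz": -0.0012,"wx": 0,"wy": 0,"wz": -40.2},{"dx": 0.03,"dy": 0.068,"dz": -0.0012,"wx": 0,"wy": 0,"wz": -45.2},{"dx": 0.036,"dy": 0.0734,"dz": -0.0012,"wx": 0,"wy": 0,"wz": -50.2},{"dx": 0.043,"dy": 0.0785,"dz": -0.0012,"wx": 0,"wy": 0,"wz": -55.2},{"dx": 0.05,"dy": 0.0832,"dz": -0.0012,"wx": 0,"wy": 0,"wz": -60.2},{"dx": 0.0575,"dy": 0.087,"dz": -0.0012,"wx": 0,"wy": 0,"wz": -65.2},{"dx": 0.0655,"dy": 0.09,"dz": -0.0012,"wx": 0,"wy": 0,"wz": -70.2},{"dx": 0.0735,"dy": 0.093,"dz": -0.0012,"wx": 0,"wy": 0,"wz": -75.2},{"dx": 0.082,"dy": 0.0947,"dz": -0.0012,"wx": 0,"wy": 0,"wz": -80.2},{"dx": 0.0905,"dy": 0.0957,"dz": -0.0012,"wx": 0,"wy": 0,"wz": -85.2},{"dx": 0.099,"dy": 0.096,"dz": -0.0012,"wx": 0,"wy": 0,"wz": -90.2},{"dx": 0.099,"dy": 0.096,"dz": -0.0012,"wx": 0,"wy": 0,"wz": -90.2},{"dx": 0.099,"dy": 0.096,"dz": -0.0012,"wx": 0,"wy": 0,"wz": -90.2}]}}

```text
time_s: 17.65
tcp_pos: [0.6236, 0.2027, 0.2671]
ee_rot: [[0.166, -0.986, -0.001], [-0.986, -0.166, -0.0], [0.0, 0.001, -1.0]]
wrist_force: [0.3, -0.2, -1.8]
gripper_width: 0.186
```

Run:
```python
from h import *
s=r.sense();print(s["time_s"],s["tcp_pos"],s["wrist_force"],np.round(s["joints"],1),s["gripper_width"])
I=cams.capture("side");J=cams.capture("top")
cv2.imwrite("pics/c13.png",np.hstack([cv2.resize(I[170:295,160:260,::-1],None,fx=4,fy=4,interpolation=2),cv2.resize(J[110:235,205:305,::-1],None,fx=4,fy=4,interpolation=2)]))
y=100;a=np.radians(y)
c=np.array([.640,.1067])+.03*np.array([np.cos(a),np.sin(a)])
for t in range(5,61,5):show(*tgt((*c,.23-.0009*t),y,t,LIP))
```

```text
17.65 [0.62364654 0.20267533 0.26710968] [ 0.27086155 -0.22884455 -1.80586571] [ 32.1  23.7   9.5  -0.  -75.7 -22.6] 0.18592120243051158
[ 0.0022  0.0007 -0.0007] [ 0.04 -5.01 -0.51]
[ 0.0061  0.0006 -0.0017] [  0.02 -10.01  -0.51]
[ 0.0105  0.0006 -0.0023] [-1.000e-02 -1.501e+01 -5.100e-01]
[ 0.0153  0.0006 -0.0025] [ -0.03 -20.01  -0.51]
[ 0.0205  0.0005 -0.0023] [ -0.05 -25.01  -0.51]
[ 0.026   0.0005 -0.0016] [ -0.07 -30.01  -0.51]
[ 0.0319  0.0004 -0.0004] [ -0.1  -35.01  -0.51]
[0.038  0.0004 0.0014] [ -0.12 -40.01  -0.51]
[0.0444 0.0003 0.0036] [ -0.14 -45.01  -0.5 ]
[0.0509 0.0002 0.0065] [ -0.17 -50.01  -0.5 ]
[0.0575 0.0002 0.0099] [ -0.19 -55.01  -0.5 ]
[0.0642 0.0001 0.0138] [ -0.21 -60.01  -0.49]
```

View pics/c13.png

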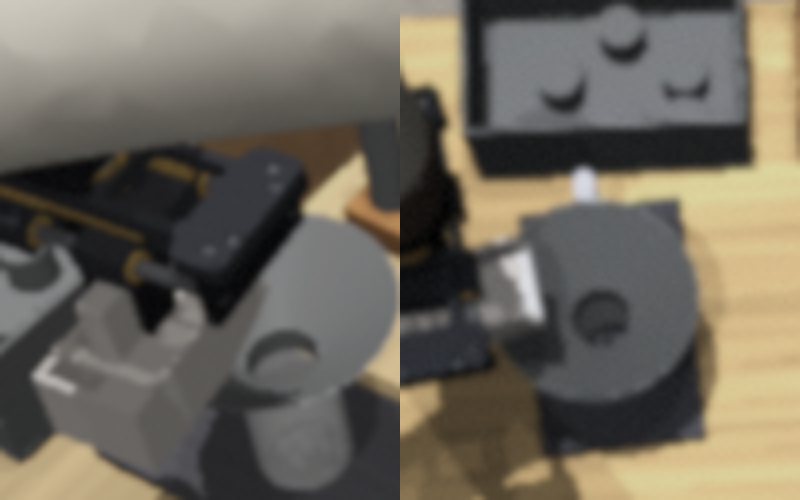

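The top crop shows the lip at (540,290), just inside the funnel's left rim. Tipping now.

Emit:
{"method": "drive_tool", "body": {"deltas": [{"dx": 0.001,"dy": 0,"dz": 0,"wx": 0,"wy": -2.5,"wz": 0},{"dx": 0.0022,"dy": 0,"dz": -0.0007,"wx": 0,"wy": -5,"wz": 0},{"dx": 0.006,"dy": 0,"dz": -0.0017,"wx": 0,"wy": -10,"wz": 0},{"dx": 0.0105,"dy": 0,"dz": -0.0023,"wx": 0,"wy": -15,"wz": 0},{"dx": 0.013,"dy": 0,"dz": -0.0025,"wx": 0,"wy": -17.5,"wz": 0},{"dx": 0.0153,"dy": 0,"dz": -0.0025,"wx": 0,"wy": -20,"wz": 0},{"dx": 0.018,"dy": 0,"dz": -0.0024,"wx": 0,"wy": -22.5,"wz": 0},{"dx": 0.0205,"dy": 0,"dz": -0.0023,"wx": 0,"wy": -25,"wz": 0},{"dx": 0.0227,"dy": 0,"dz": -0.002,"wx": 0,"wy": -27,"wz": 0},{"dx": 0.0249,"dy": 0,"dz": -0.0018,"wx": 0,"wy": -29,"wz": 0},{"dx": 0.0272,"dy": 0,"dz": -0.0014,"wx": 0,"wy": -31,"wz": 0},{"dx": 0.0295,"dy": 0,"dz": -0.001,"wx": 0,"wy": -33,"wz": 0},{"dx": 0.0319,"dy": 0,"dz": -0.0004,"wx": 0,"wy": -35,"wz": 0},{"dx": 0.0343,"dy": 0,"dz": 0.0003,"wx": 0,"wy": -37,"wz": 0},{"dx": 0.0368,"dy": 0,"dz": 0.001,"wx": 0,"wy": -39,"wz": 0},{"dx": 0.0393,"dy": 0,"dz": 0.0018,"wx": 0,"wy": -41,"wz": 0},{"dx": 0.0418,"dy": 0,"dz": 0.0027,"wx": 0,"wy": -43,"wz": 0},{"dx": 0.0444,"dy": 0,"dz": 0.0036,"wx": 0,"wy": -45,"wz": 0},{"dx": 0.047,"dy": 0,"dz": 0.0048,"wx": 0,"wy": -47,"wz": 0},{"dx": 0.0496,"dy": 0,"dz": 0.006,"wx": 0,"wy": -49,"wz": 0}]}}

```text
time_s: 19.75
tcp_pos: [0.6324, 0.1517, 0.2605]
ee_rot: [[0.106, -0.986, -0.125], [-0.647, -0.164, 0.744], [-0.755, 0.002, -0.656]]
wrist_force: [0.3, 0.9, -2.6]
gripper_width: 0.186
```

Run:
```python
from h import *
s=r.sense();print(s["time_s"],s["tcp_pos"],s["wrist_force"],np.round(s["joints"],1),s["gripper_width"])
J=cams.capture("top")
cv2.imwrite("pics/c14.png",cv2.resize(J[110:235,205:305,::-1],None,fx=4,fy=4,interpolation=2))
y=100;a=np.radians(y)
c=np.array([.640,.1067])+.03*np.array([np.cos(a),np.sin(a)])
for t in (50,55,60):show(*tgt((*c,.23-.0009*t),y,t,LIP))
```

```text
19.75 [0.63242619 0.15173505 0.26051991] [ 0.34569348  0.90855576 -2.63938509] [  2.5  28.9  18.6 -48.5 -88.5  12.2] 0.18557600990676915
[-0.002   0.0002  0.0002] [-0.33 -0.95 -0.61]
[ 0.0049  0.0001 -0.0026] [-0.36 -5.95 -0.59]
[ 0.0123 -0.     -0.0051] [ -0.39 -10.95  -0.58]
```

View pics/c14.png

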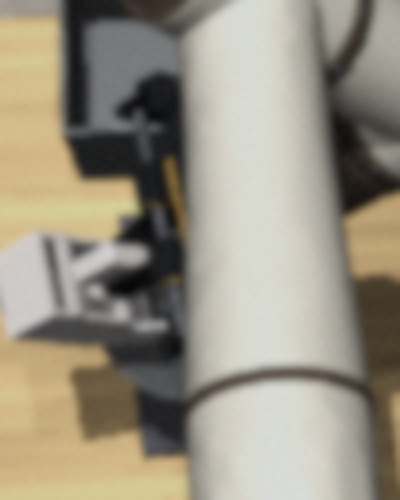

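Emit:
{"method": "drive_tool", "body": {"deltas": [{"dx": 0,"dy": 0,"dz": -0.001,"wx": 0,"wy": -3,"wz": 0},{"dx": 0.005,"dy": 0,"dz": -0.0026,"wx": 0,"wy": -6,"wz": 0},{"dx": 0.0095,"dy": 0,"dz": -0.004,"wx": 0,"wy": -9,"wz": 0},{"dx": 0.0123,"dy": 0,"dz": -0.005,"wx": 0,"wy": -11,"wz": 0},{"dx": 0.0123,"dy": 0,"dz": -0.005,"wx": 0,"wy": -11,"wz": 0},{"dx": 0.0123,"dy": 0,"dz": -0.005,"wx": 0,"wy": -11,"wz": 0},{"dx": 0.0123,"dy": 0,"dz": -0.005,"wx": 0,"wy": -11,"wz": 0},{"dx": 0.0123,"dy": 0,"dz": -0.005,"wx": 0,"wy": -11,"wz": 0},{"dx": 0.0123,"dy": 0,"dz": -0.005,"wx": 0,"wy": -11,"wz": 0},{"dx": 0.0123,"dy": 0,"dz": -0.005,"wx": 0,"wy": -11,"wz": 0},{"dx": 0.0123,"dy": 0,"dz": -0.005,"wx": 0,"wy": -11,"wz": 0},{"dx": 0.0123,"dy": 0,"dz": -0.005,"wx": 0,"wy": -11,"wz": 0}]}}

```text
time_s: 21.0
tcp_pos: [0.6337, 0.1408, 0.2551]
ee_rot: [[0.082, -0.986, -0.143], [-0.493, -0.165, 0.854], [-0.866, 0.001, -0.5]]
wrist_force: [-0.0, 0.3, -1.3]
gripper_width: 0.179
```

Run:
```python
from h import *
s=r.sense();print(s["time_s"],s["tcp_pos"],s["wrist_force"],np.round(s["joints"],1),s["gripper_width"])
I=cams.capture("side");J=cams.capture("top")
cv2.imwrite("pics/c15.png",np.hstack([cv2.resize(I[180:305,160:260,::-1],None,fx=4,fy=4,interpolation=2),cv2.resize(J[110:235,205:305,::-1],None,fx=4,fy=4,interpolation=2)]))
```

```text
21.0 [0.63370969 0.14075176 0.25512965] [-0.03817942  0.28229486 -1.3280434 ] [ -3.   32.5  19.2 -57.9 -93.9  17.7] 0.17908281643276258
```

View pics/c15.png

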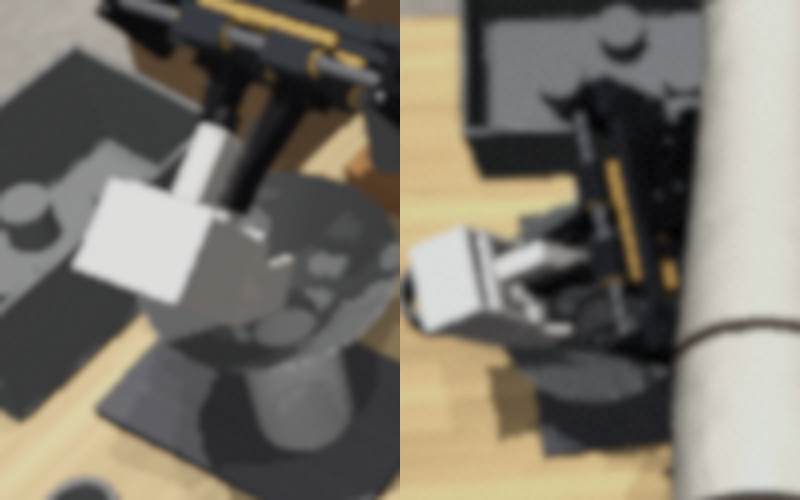

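The wrist now carries 1.33 N, about 136 g, which matches the empty scoop. Levelling and lifting before I check the funnel.

Run:
```python
from h import *
y=100;a=np.radians(y)
c=np.array([.640,.1067])+.03*np.array([np.cos(a),np.sin(a)])
for t in (60,50,40,30,20,10,0):show(*tgt((*c,.25-.001*t),y,t,LIP))
```

```text
[-0.0094 -0.0003 -0.0077] [-0.41  0.01 -0.32]
[-0.0233 -0.0001 -0.0004] [-0.38 10.01 -0.35]
[-0.035  -0.      0.0077] [-0.35 20.01 -0.39]
[-0.0444  0.0001  0.0162] [-0.32 30.01 -0.42]
[-0.0515  0.0002  0.0245] [-0.28 40.01 -0.45]
[-0.0562  0.0003  0.0323] [-0.25 50.01 -0.48]
[-0.0588  0.0004  0.0393] [-0.21 60.01 -0.5 ]
```

Emit:
{"method": "drive_tool", "body": {"deltas": [{"dx": -0.005,"dy": 0,"dz": -0.004,"wx": 0,"wy": 0,"wz": 0},{"dx": -0.0094,"dy": 0,"dz": -0.0077,"wx": 0,"wy": 0,"wz": 0},{"dx": -0.0165,"dy": 0,"dz": -0.004,"wx": 0,"wy": 5,"wz": 0},{"dx": -0.0233,"dy": 0,"dz": -0.0004,"wx": 0,"wy": 10,"wz": 0},{"dx": -0.0295,"dy": 0,"dz": 0.0035,"wx": 0,"wy": 15,"wz": 0},{"dx": -0.035,"dy": 0,"dz": 0.0077,"wx": 0,"wy": 20,"wz": 0},{"dx": -0.04,"dy": 0,"dz": 0.012,"wx": 0,"wy": 25,"wz": 0},{"dx": -0.0444,"dy": 0,"dz": 0.0162,"wx": 0,"wy": 30,"wz": 0},{"dx": -0.048,"dy": 0,"dz": 0.0203,"wx": 0,"wy": 35,"wz": 0},{"dx": -0.0515,"dy": 0,"dz": 0.0245,"wx": 0,"wy": 40,"wz": 0},{"dx": -0.054,"dy": 0,"dz": 0.0285,"wx": 0,"wy": 45,"wz": 0},{"dx": -0.0562,"dy": 0,"dz": 0.0323,"wx": 0,"wy": 50,"wz": 0},{"dx": -0.0577,"dy": 0,"dz": 0.036,"wx": 0,"wy": 55,"wz": 0},{"dx": -0.0588,"dy": 0,"dz": 0.0393,"wx": 0,"wy": 60,"wz": 0},{"dx": -0.0588,"dy": 0,"dz": 0.0393,"wx": 0,"wy": 60,"wz": 0},{"dx": -0.0588,"dy": 0,"dz": 0.0393,"wx": 0,"wy": 60,"wz": 0}]}}

```text
time_s: 22.7
tcp_pos: [0.6228, 0.204, 0.2864]
ee_rot: [[0.165, -0.986, -0.002], [-0.986, -0.165, 0.002], [-0.002, 0.002, -1.0]]
wrist_force: [-0.2, -0.3, -1.5]
gripper_width: 0.179
```

Run:
```python
from h import *
s=r.sense();print(s["time_s"],s["tcp_pos"],s["wrist_force"],np.round(s["joints"],1),s["gripper_width"])
I=cams.capture("side");J=cams.capture("top")
cv2.imwrite("pics/c16.png",np.hstack([cv2.resize(I[190:315,180:280,::-1],None,fx=4,fy=4,interpolation=2),cv2.resize(J[130:255,205:305,::-1],None,fx=4,fy=4,interpolation=2)]))
```

```text
22.7 [0.622764   0.20396954 0.28641451] [-0.19519968 -0.26293587 -1.45199724] [ 32.2  23.3  11.5  -0.2 -78.3 -22.6] 0.17884518421007675
```

View pics/c16.png

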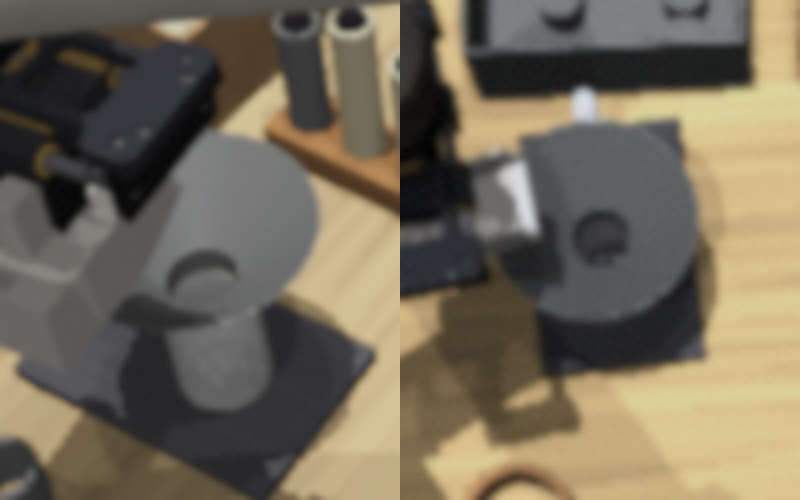

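The scoop weighs 1.45 N (empty), the funnel cone is clear, and the jar looks darker than before. Now carrying it over the rack, with the underside at about 0.23 m against pipe tops at 0.15 m.

Run:
```python
from h import *
p,R=tgt((.5695,-.2705,.2295),19.1);show(p,R)
```

```text
[4.564e-01 1.208e-01 3.000e-04] [1.100e-01 6.000e-02 8.032e+01]
```

Emit:
{"method": "drive_tool", "body": {"deltas": [{"dx": 0.005,"dy": 0.001,"dz": 0,"wx": 0,"wy": 0,"wz": 1},{"dx": 0.017,"dy": 0.004,"dz": 0,"wx": 0,"wy": 0,"wz": 3},{"dx": 0.036,"dy": 0.009,"dz": 0,"wx": 0,"wy": 0,"wz": 6},{"dx": 0.061,"dy": 0.016,"dz": 0,"wx": 0,"wy": 0,"wz": 10},{"dx": 0.089,"dy": 0.023,"dz": 0,"wx": 0,"wy": 0,"wz": 15},{"dx": 0.117,"dy": 0.031,"dz": 0,"wx": 0,"wy": 0,"wz": 20},{"dx": 0.145,"dy": 0.038,"dz": 0,"wx": 0,"wy": 0,"wz": 25},{"dx": 0.173,"dy": 0.046,"dz": 0,"wx": 0,"wy": 0,"wz": 30},{"dx": 0.201,"dy": 0.053,"dz": 0,"wx": 0,"wy": 0,"wz": 35},{"dx": 0.229,"dy": 0.061,"dz": 0,"wx": 0,"wy": 0,"wz": 40},{"dx": 0.257,"dy": 0.068,"dz": 0,"wx": 0,"wy": 0,"wz": 45},{"dx": 0.285,"dy": 0.075,"dz": 0,"wx": 0,"wy": 0,"wz": 50},{"dx": 0.313,"dy": 0.083,"dz": 0,"wx": 0,"wy": 0,"wz": 55},{"dx": 0.341,"dy": 0.09,"dz": 0,"wx": 0,"wy": 0,"wz": 60},{"dx": 0.369,"dy": 0.098,"dz": 0,"wx": 0,"wy": 0,"wz": 65},{"dx": 0.397,"dy": 0.105,"dz": 0,"wx": 0,"wy": 0,"wz": 70},{"dx": 0.422,"dy": 0.112,"dz": 0,"wx": 0,"wy": 0,"wz": 75},{"dx": 0.442,"dy": 0.117,"dz": 0,"wx": 0,"wy": 0,"wz": 78.5},{"dx": 0.453,"dy": 0.12,"dz": 0,"wx": 0,"wy": 0,"wz": 80.3},{"dx": 0.4564,"dy": 0.1208,"dz": 0,"wx": 0,"wy": 0,"wz": 80.3}]}}

```text
time_s: 24.8
tcp_pos: [0.5783, -0.2687, 0.2865]
ee_rot: [[-0.946, -0.325, -0.001], [-0.325, 0.946, 0.0], [0.001, 0.0, -1.0]]
wrist_force: [0.3, -0.6, -3.0]
gripper_width: 0.182
```

Run:
```python
from h import *
s=r.sense();print(s["time_s"],s["tcp_pos"],s["wrist_force"],np.round(s["joints"],1),s["gripper_width"])
I=cams.capture("side");J=cams.capture("top")
cv2.imwrite("pics/s17.png",I[:,:,::-1]);cv2.imwrite("pics/t17.png",J[:,:,::-1])
p,R=tgt((.5695,-.2705,.049),19.1);show(p,R)
```

```text
24.8 [ 0.57829541 -0.26869902  0.28648227] [ 0.34849372 -0.63686566 -2.98711955] [-10.4  21.4   8.6   0.  -77.3 -60.6] 0.18167683359746822
[-0.0002 -0.      0.1812] [ 0.03 -0.06  0.04]
```

View pics/s17.png

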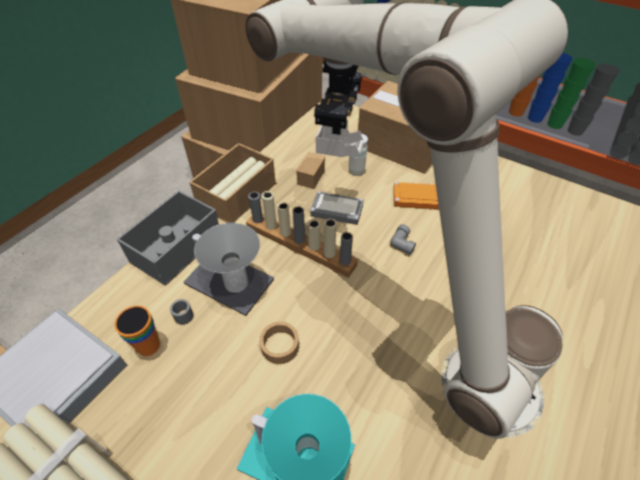

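View pics/t17.png

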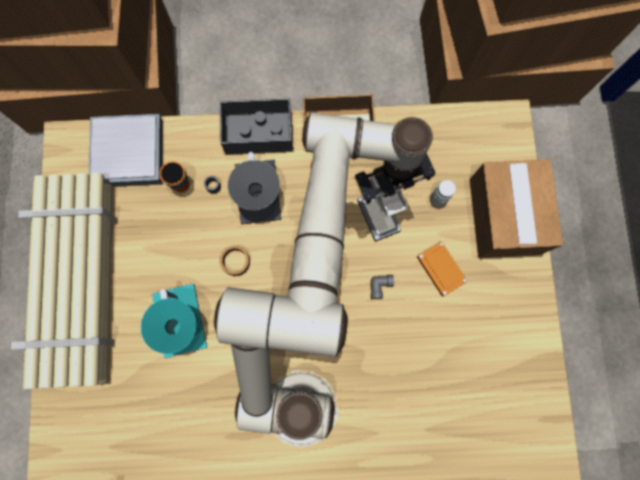

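No stray balls are visible on the bench. The scoop is above the reader at (385,205) in the top view. Descending.

Emit:
{"method": "drive_tool", "body": {"deltas": [{"dx": 0,"dy": 0,"dz": 0.005,"wx": 0,"wy": 0,"wz": 0},{"dx": 0,"dy": 0,"dz": 0.02,"wx": 0,"wy": 0,"wz": 0},{"dx": 0,"dy": 0,"dz": 0.04,"wx": 0,"wy": 0,"wz": 0},{"dx": 0,"dy": 0,"dz": 0.06,"wx": 0,"wy": 0,"wz": 0},{"dx": 0,"dy": 0,"dz": 0.08,"wx": 0,"wy": 0,"wz": 0},{"dx": 0,"dy": 0,"dz": 0.1,"wx": 0,"wy": 0,"wz": 0},{"dx": 0,"dy": 0,"dz": 0.115,"wx": 0,"wy": 0,"wz": 0},{"dx": 0,"dy": 0,"dz": 0.13,"wx": 0,"wy": 0,"wz": 0},{"dx": 0,"dy": 0,"dz": 0.14,"wx": 0,"wy": 0,"wz": 0},{"dx": 0,"dy": 0,"dz": 0.15,"wx": 0,"wy": 0,"wz": 0},{"dx": 0,"dy": 0,"dz": 0.16,"wx": 0,"wy": 0,"wz": 0},{"dx": 0,"dy": 0,"dz": 0.17,"wx": 0,"wy": 0,"wz": 0},{"dx": 0,"dy": 0,"dz": 0.177,"wx": 0,"wy": 0,"wz": 0},{"dx": 0,"dy": 0,"dz": 0.18,"wx": 0,"wy": 0,"wz": 0},{"dx": 0,"dy": 0,"dz": 0.18,"wx": 0,"wy": 0,"wz": 0},{"dx": 0,"dy": 0,"dz": 0.18,"wx": 0,"wy": 0,"wz": 0},{"dx": 0,"dy": 0,"dz": 0.18,"wx": 0,"wy": 0,"wz": 0}]}}

```text
time_s: 26.6
tcp_pos: [0.5796, -0.267, 0.107]
ee_rot: [[-0.944, -0.329, -0.0], [-0.329, 0.944, -0.0], [0.0, -0.0, -1.0]]
wrist_force: [1.1, 0.6, -1.7]
gripper_width: 0.183
```

Run:
```python
from h import *
s=r.sense();print(s["time_s"],s["tcp_pos"],s["wrist_force"],np.round(s["joints"],1),s["gripper_width"])
I=cams.capture("side");J=cams.capture("top")
cv2.imwrite("pics/c18.png",np.hstack([cv2.resize(I[160:235,300:380,::-1],None,fx=5,fy=5,interpolation=2),cv2.resize(J[170:245,340:420,::-1],None,fx=5,fy=5,interpolation=2)]))
cv2.imwrite("pics/s18.png",I[:,:,::-1])
p,R=tgt((.5695,-.2705,.049),19.1);show(p,R)
```

```text
26.6 [ 0.57957798 -0.26697084  0.10704015] [ 1.07210952  0.62340953 -1.69205874] [-10.2  28.8  -6.2   0.  -55.  -60.6] 0.183191195933983
[ 0.0006 -0.0001  0.0016] [-0.01 -0.02  0.09]
```

View pics/c18.png

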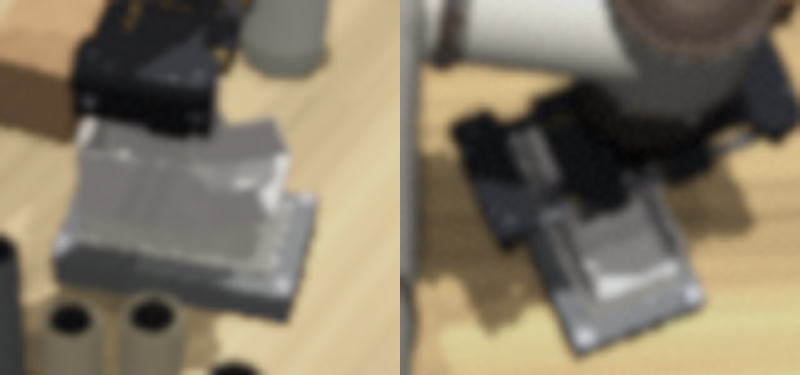

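```bash
python3 - <<'E'
from h import *
np.set_printoptions(precision=4,suppress=True)
R=Ro.from_euler('z',19.1,degrees=True).as_matrix();c=np.array([.5695,-.2705,.0495])
for nm,q in(("lipL",(-.058,.03,.02)),("lipR",(-.058,-.03,.02)),("backL bottom",(.058,.03,0)),("ramp foot L",(-.013,.03,0))):
    X=c+R@np.array(q);a=proj("side",X);b=proj("top",X)
    print(nm,X,"side crop",(a-[300,160])*5,"top crop",(b-[340,170])*5+[400,0])
print("top lip",[onz("top",(340+(x-400)/5-.4,170+y/5-.4),.0695) for x,y in((600,302),(682,281))])
E
python3 - <<'E'
import cv2
i=cv2.imread("pics/c18.png")
cv2.imwrite("pics/c19.png",cv2.resize(i[90:330,40:340],None,fx=2.4,fy=2.4,interpolation=2))
E
```

```text
lipL [ 0.5049 -0.2611  0.0695] side crop [274.6716 222.7937] top crop [597.5701 303.4046]
lipR [ 0.5245 -0.3178  0.0695] side crop [294.3569 152.6944] top crop [688.5045 267.2301]
backL bottom [ 0.6145 -0.2232  0.0495] side crop [ 77.0928 212.6472] top crop [519.6619 140.6045]
ramp foot L [ 0.5474 -0.2464  0.0495] side crop [195.9969 233.901 ] top crop [564.8118 244.075 ]
top lip [array([ 0.507 , -0.2615,  0.0695]), array([ 0.5175, -0.3121,  0.0695])]
```

View pics/c19.png

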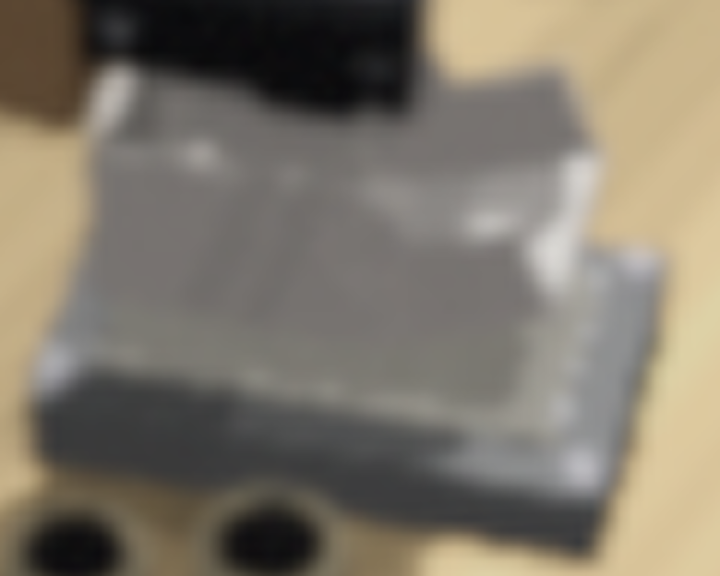

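Run:
```python
from h import *
J=cams.capture("top")[:,:,::-1]
k=12;x0,y0=365,190
b=cv2.resize(J[y0:y0+50,x0:x0+60],None,fx=k,fy=k,interpolation=2).astype(float)
b=np.clip(b*1.2,0,255).astype(np.uint8)
R=Ro.from_euler('z',19.1,degrees=True).as_matrix();c=np.array([.5695,-.2705,.0495])
q=[(.058,.03,.048),(-.03,.03,.048),(-.058,.03,.02),(-.058,-.03,.02),(-.03,-.03,.048),(.058,-.03,.048)]
P=np.array([(proj("top",c+R@np.array(a))-[x0,y0]+.5)*k for a in q]).astype(int)
for p in P:cv2.circle(b,tuple(int(v) for v in p),4,(0,0,255),1)
for a in [(.058,.03),(-.058,.03),(-.058,-.03),(.058,-.03)]:
    X=np.array([.5695,-.2705,.028])+R@np.array([*a,0]);p=(proj("top",X)-[x0,y0]+.5)*k
    cv2.circle(b,tuple(int(v) for v in p),4,(0,255,0),1)
cv2.imwrite("pics/c20.png",b);print(r.sense()["time_s"])
```

```text
26.75
```

View pics/c20.png

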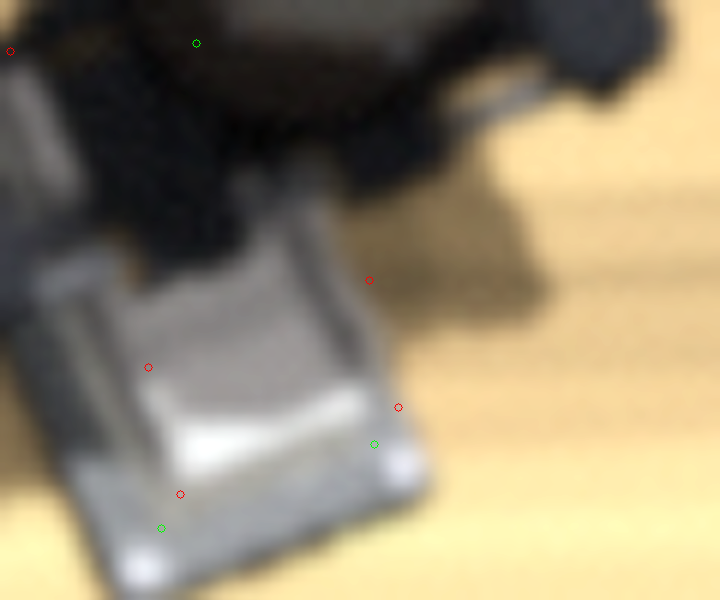

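Run:
```python
from h import *
I=cams.capture("side")[:,:,::-1]
k=12;x0,y0=308,178
b=cv2.resize(I[y0:y0+48,x0:x0+62],None,fx=k,fy=k,interpolation=2).astype(float)
b=np.clip(b*1.3,0,255).astype(np.uint8)
R=Ro.from_euler('z',19.1,degrees=True).as_matrix();c=np.array([.5695,-.2705,.0495])
for cc,q,col in((c,[(.058,.03,0),(.058,.03,.048),(-.058,.03,.02),(-.058,-.03,.02),(-.013,.03,0)],(0,0,255)),(np.array([.5695,-.2705,.028]),[(.058,.03,0),(-.058,.03,0),(-.058,-.03,0)],(0,255,0))):
  for a in q:
    p=(proj("side",cc+R@np.array(a))-[x0,y0]+.5)*k
    cv2.circle(b,tuple(int(v) for v in p),4,col,1)
cv2.imwrite("pics/c21.png",b);s=r.sense();print(s["time_s"],s["wrist_force"],s["tcp_pos"])
```

```text
26.8 [-0.45736556  0.76840861 -2.24177729] [ 0.57936248 -0.26682903  0.10678065]
```

View pics/c21.png

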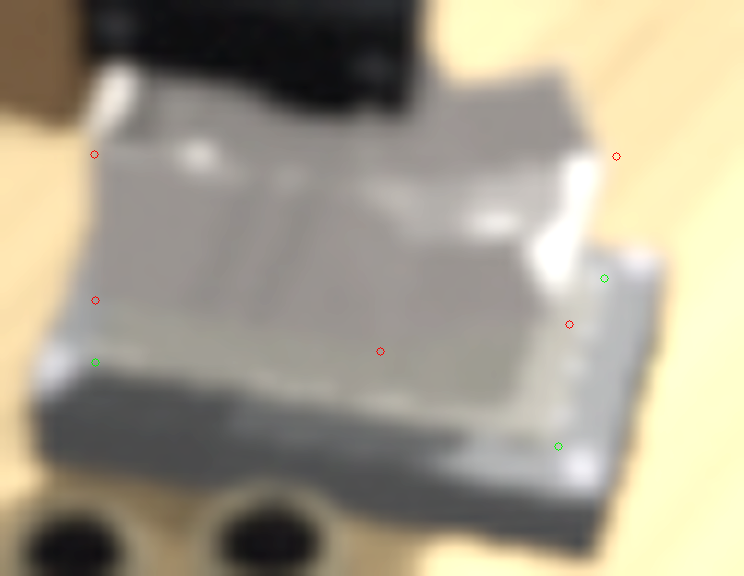

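Run:
```python
from h import *
np.set_printoptions(precision=4,suppress=True)
S=lambda x,y:(308+x/12-.5,178+y/12-.5)
T=lambda x,y:(365+x/12-.5,190+y/12-.5)
R=Ro.from_euler('z',19.1,degrees=True).as_matrix();c=np.array([.5695,-.2705,.0])
for n,s,t in(("lipLin",(560,300),(183,475)),("lipRin",(596,157),(370,402)),("LED -+",(581,467),(143,568)),("LED --",(637,261),(403,467))):
    X,e=tri(S(*s),T(*t));print(n,X,e,"in plate frame",R.T@(X-c))
    if n[0]=='L':print([ (R.T@(onz(v,q,.026)-c)) for v,q in(("side",S(*s)),("top",T(*t)))])
```

```text
lipLin [ 0.5082 -0.2614  0.0757] 0.0003909189882614887 in plate frame [-0.0549  0.0286  0.0757]
lipRin [ 0.5255 -0.3098  0.0749] 0.0009676029882983891 in plate frame [-0.0544 -0.0227  0.0749]
LED -+ [ 0.4946 -0.255   0.0318] 0.0011480050082067522 in plate frame [-0.0657  0.0392  0.0318]
[array([-0.0644,  0.0335,  0.026 ]), array([-0.0654,  0.0381,  0.026 ])]
LED -- [ 0.518  -0.3237  0.0325] 0.0017982875108747988 in plate frame [-0.0661 -0.0334  0.0325]
[array([-0.0644, -0.0403,  0.026 ]), array([-0.066 , -0.0348,  0.026 ])]
```

Triangulating the reader's corner LEDs shows a view bias of about +5 mm in z and +3 mm in y. With that taken off, the lip comes out at (-55, 0, 70) mm in the plate frame. That means the scoop is level and centred, with a gap of about 21 mm. I'll trim slightly and then check that the balls are in the jar.

Emit:
{"method": "drive_tool", "body": {"deltas": [{"dx": 0.0005,"dy": 0,"dz": 0.0008,"wx": 0,"wy": 0,"wz": 0},{"dx": 0.001,"dy": 0,"dz": 0.0015,"wx": 0,"wy": 0,"wz": 0},{"dx": 0.001,"dy": 0,"dz": 0.0015,"wx": 0,"wy": 0,"wz": 0},{"dx": 0.001,"dy": 0,"dz": 0.0015,"wx": 0,"wy": 0,"wz": 0},{"dx": 0.001,"dy": 0,"dz": 0.0015,"wx": 0,"wy": 0,"wz": 0},{"dx": 0.001,"dy": 0,"dz": 0.0015,"wx": 0,"wy": 0,"wz": 0}]}}

```text
time_s: 27.4
tcp_pos: [0.5783, -0.2671, 0.1049]
ee_rot: [[-0.944, -0.329, -0.001], [-0.329, 0.944, -0.0], [0.001, 0.0, -1.0]]
wrist_force: [-0.4, -0.3, -1.3]
gripper_width: 0.178
```

Run:
```python
from h import *
for i in range(8):
    I=cams.capture("side");s=r.sense();print(np.round(s["wrist_force"],2),np.round(s["moment"],3),np.round(s["tcp_pos"],4))
J=cams.capture("top")
A=cv2.imread("pics/side0.png");B=cv2.imread("pics/top0.png")
f=lambda i,x,y:np.clip(cv2.resize(i[y:y+50,x:x+65],(390,300),interpolation=2).astype(float)*1.6,0,255)
cv2.imwrite("pics/c22.png",np.vstack([np.hstack([f(A,203,250),f(I[:,:,::-1],203,250)]),np.hstack([f(B,222,165),f(J[:,:,::-1],222,165)])]))
```

```text
[-0.07  0.04 -1.59] [-0.008  0.031 -0.024] [ 0.5783 -0.2671  0.1049]
[ 0.71  0.69 -2.19] [-0.01  -0.027  0.   ] [ 0.5783 -0.2671  0.1049]
[-0.24 -0.75 -1.41] [ 0.001  0.02  -0.018] [ 0.5783 -0.2672  0.105 ]
[-1.08 -0.38 -1.57] [-0.019 -0.009  0.034] [ 0.5783 -0.2671  0.1049]
[ 0.2   0.48 -1.96] [-0.011  0.009  0.036] [ 0.5783 -0.2671  0.1049]
[ 0.45 -0.88 -2.32] [ 0.018  0.024 -0.006] [ 0.5783 -0.2671  0.1049]
[ 0.96  0.26 -1.7 ] [-0.015  0.048 -0.021] [ 0.5782 -0.2671  0.1049]
[ 0.15  0.67 -1.13] [-0.011  0.069 -0.006] [ 0.5783 -0.2671  0.1049][ WARN:0@20.861] global loadsave.cpp:1063 imwrite_ Unsupported depth image for selected encoder is fallbacked to CV_8U.
```

View pics/c22.png

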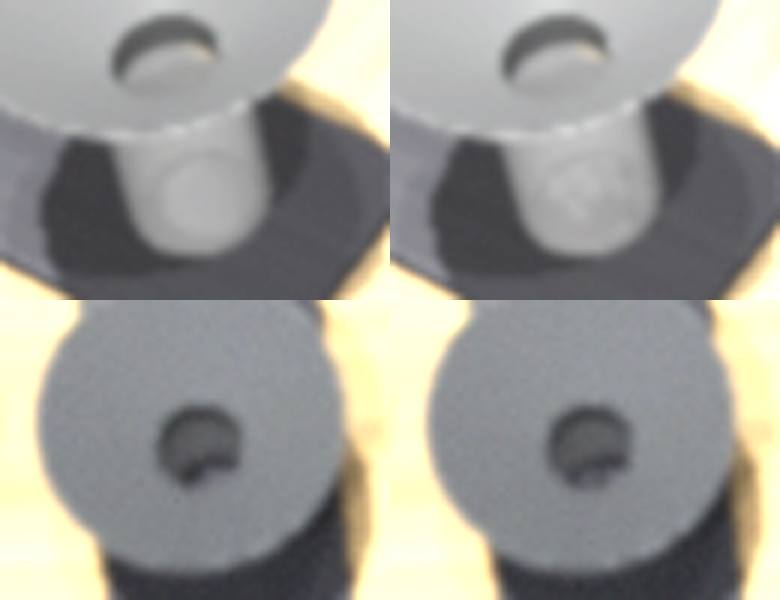

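The jar's floor is now mottled where it was smooth before, so the balls are in it. The weight readings are noisy, so I'll average more of them.

Run:
```python
from h import *
F=[];Is=[]
for i in range(60):
    Is.append(cams.capture("side").astype(float));F.append(r.sense()["wrist_force"])
F=np.array(F);print(F.mean(0),F.std(0)/60**.5,r.sense()["time_s"])
m=np.mean(Is,0)[:,:,::-1]
a=cv2.resize(m[258:298,212:257],(540,480),interpolation=2)
a=np.clip((a-60)*2.2,0,255).astype(np.uint8)
cv2.imwrite("pics/c23.png",a)
```

```text
[-0.0150597  -0.08491872 -1.72329256] [0.06293875 0.06876156 0.0627812 ] 30.85
```

View pics/c23.png

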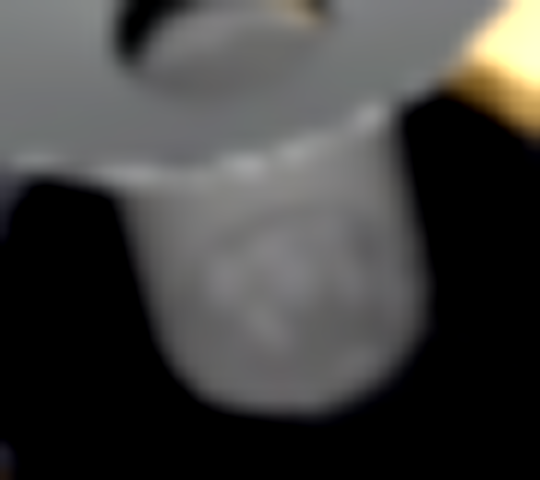

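Run:
```python
from h import *
A=cv2.imread("pics/top0.png");J=np.mean([cams.capture("top").astype(float) for _ in range(6)],0)[:,:,::-1].astype(np.uint8)
cv2.imwrite("pics/t24.png",J)
f=lambda i:cv2.resize(i[85:235,140:340],(800,600),interpolation=2)
cv2.imwrite("pics/c24.png",f(J))
cv2.imwrite("pics/c25.png",np.clip(f(cv2.absdiff(A,J)).astype(int)*3,0,255).astype(np.uint8))
s=r.sense();print(s["time_s"],s["tcp_pos"],np.round(s["ee_rot"],3).tolist(),s["gripper_width"])
```

```text
31.15 [ 0.57825025 -0.26711922  0.10491177] [[-0.944, -0.329, -0.001], [-0.329, 0.944, -0.0], [0.001, 0.0, -1.0]] 0.1809748405888064
```

View pics/c24.png

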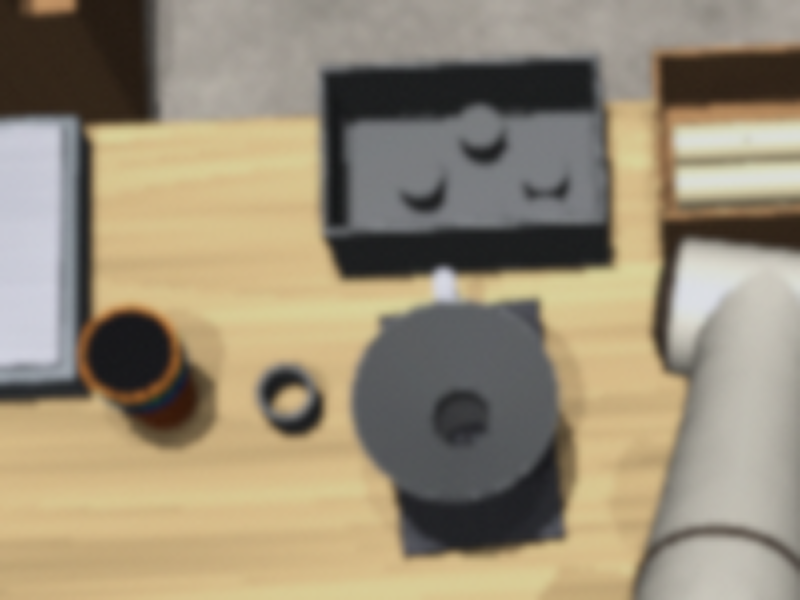

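View pics/c25.png

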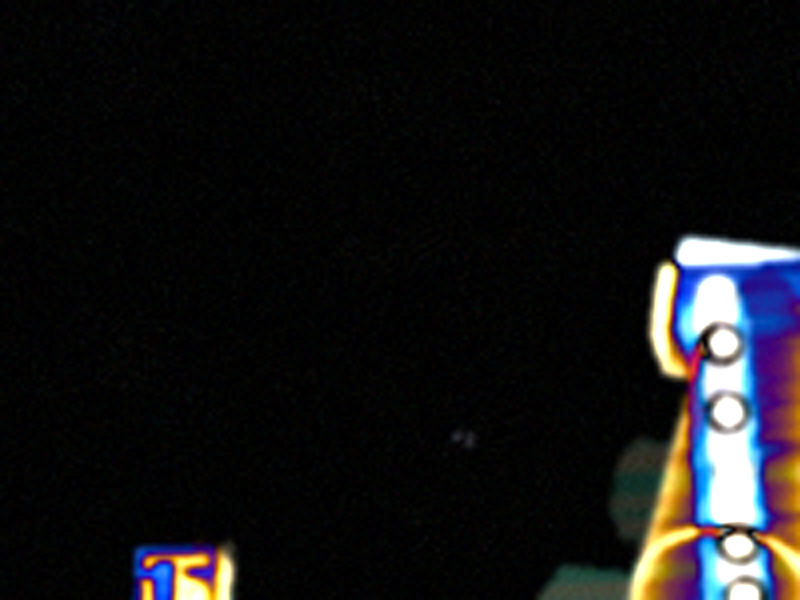

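No stray balls show up. Nothing near the station has moved, and the only change there is inside the spout at (463,438). Handing in.

```bash
python3 -c "
from station import r,cams,ticket
print(ticket.finish_job(), r.sense()['time_s'])"
```

```text
the job is handed in; nothing more can be done
the job is handed in; nothing more can be done
```

The scoop was tipped out over the funnel, carried over the rack and handed in at about 31 s, held over the reader plate. I couldn't count the balls, so "all five in the jar" rests on indirect evidence.

**Pouring:**
- **First tip:** it stopped at about 40° because joint 5 read -9.1 (range end -9.14).
- **Turning:** I then turned the scoop the wrong way, and joint 6 read -177.4 (range end -177.46). I backed off both times, and no reading was past its range.
- **Second tip:** I turned to the other side and held a 60° tip for almost a second. The balls may already have left on the first tip.

**Checks at the end:**
- **Position:** the TCP pose puts the scoop within about 1 mm of the plate's measured centre, level to about 0.1°, with a gap of about 20 mm. Its length is along the plate's. Before a last trim of 1–2 mm, camera triangulation agreed to 2–3 mm, after I took off a view bias of about 5 mm in z and 3 mm in y.
- **Balls:** the jar floor and the spout view changed from before. The visible front part of the scoop is empty, and the top picture shows no stray balls around the station. The gripper hid the back of the scoop.
- **Bench:** the tape was not compared. The other objects near the station hadn't moved. I made no such comparison around the reader.
- **Disagreeing check:** the averaged weight was 1.72 N, about 176 g, against about 140 g expected empty and 225 g full. Single readings scatter by about 0.5 N and the sensor's zero is uncertain, so weight doesn't settle it.

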